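Unload the sample carousel

TASK

Unload the sample carousel: push the loose square-bored T-handle fully home on the square shaft in the middle, turn the carousel with it, gently, to bring each screw-cap vial to the opening in the clear hood, and lift the vials out, standing every one upright in the low white tray. The glass weighing bottle and the red rubber stopper stay in their holders. When all the vials are out, turn the weighing bottle round to the middle of the opening, then pull the T-handle off again and put it in the tray with the vials; leave everything else on the worktop as it is.

Things in the scene. Friction and masses are not known exactly. Their poses are not given: they have to be found in the camera images.
- carousel_base: Fixed carousel housing: round grey foot 264 mm across, 10 mm high, and a clear hood round and over the rotor (outer radius 128 mm, top z = 88 mm, underside 84 mm) with a 68 mm hole for the shaft. A sector 80 degrees wide is open in its roof and side wall, centred on this body's -x, towards the robot. Origin: on the carousel's axis at worktop height; z up.
- opening (a point): Middle of the hood's opening, on the rotor's floor: 90 mm from the axis (where things stand in the bays), z = 18 mm. Only what stands within about 15 degrees of it can be gripped well, with the fingers on either side along the circle.
- carousel: Rotor: disc 236 mm across, floor at z = 18 mm, six bays at 0, 60, 120.. degrees from its x axis, 90 mm from the axis, each a white round holder (bore 29 mm, 37 mm outside, 20 mm high). A hub 36 mm across rises to z = 94 mm; on it a shaft 14 mm square, faces square to this body's x and y, up to z = 120 mm (top 7 mm taper to 9 mm). Origin: on the axis at worktop height; yaw tells how the bays stand.
- shaft_seat (a point): On the axis, on the flat shoulder round the foot of the square shaft, z = 94 mm: the underside of the T-handle rests here when fully home. The rotor turns endlessly either way and stays where it is left (0.12 N m of friction).
- t_handle: Loose bare-metal T-handle, about 90 g, 50 mm tall: square hub 23.6 mm wide up to 28 mm (skirt 40 mm wide, 4 mm high at its foot), on it a grip bar 64 mm long (its x), 24 mm wide (y), 22 mm high. The bore is 15.6 mm square, sides parallel to x and y, 28 mm deep, open below; it fits the shaft in any of four quarter turns. Origin: centre of its underside; z up. Starts standing on the worktop to the right.
- handle_grip (a point): Centre of the T-handle's grip bar, 39 mm above its underside; it can be gripped across the 24 mm width from above.
- tray: Fixed low white tray on the worktop in front of the sink, outside 95 mm (its x) by 190 mm (its y), 14 mm high, walls and floor 4 mm thick. Origin: centre of its underside; z up.
- vial_1: White-capped screw-cap glass sample vial, 25 mm across, 58 mm tall (the cap is the top 12 mm, 22 mm across). Origin: centre of its underside; z is up. Two or three of the vials are present (an absent one has no pose); each starts standing in some bay of the carousel.
- vial_2: Black-capped screw-cap glass sample vial, 25 mm across, 58 mm tall (the cap is the top 12 mm, 22 mm across). Origin: centre of its underside; z is up. Two or three of the vials are present (an absent one has no pose); each starts standing in some bay of the carousel.
- vial_3: White-capped screw-cap glass sample vial, 25 mm across, 58 mm tall (the cap is the top 12 mm, 22 mm across). Origin: centre of its underside; z is up. Two or three of the vials are present (an absent one has no pose); each starts standing in some bay of the carousel.
- glass_pot: Stoppered glass weighing bottle with a knob on its lid, 32 mm across, 56 mm tall, standing in a bay; it stays in the carousel and is turned to the opening at the end. Origin: centre of its underside.
- red_stopper: Red rubber stopper, 26 mm across, 26 mm tall, standing in a bay; it stays in the carousel. Origin: centre of its underside.
- jar_amber: Amber jar, 43 mm across, 111 mm tall, a bystander on the left. Origin: centre of its underside.
- dish: Glass petri dish, 58 mm across, 14 mm tall, a bystander on the left. Origin: centre of its underside.
- stopper_black: Black rubber stopper, 32 mm across, 30 mm tall, a bystander on the right beyond the T-handle. Origin: centre of its underside.
- box_slides: Blue slide box, 69 x 100 mm, 31 mm tall, a bystander on the left. Origin: centre of its underside.

How it is judged:
On the way, in this order (a step that is already met when the one before it is completed fails the run):
1. the T-handle is fully home on the square shaft (distance between t_handle and shaft_seat below 0.005 m and angle between t_handle's own z axis and vertical below 0.08 rad), for 0.2 s.
2. every vial stands upright in the tray, while the T-handle is still on the shaft (all of step 1 and x of vial_1 in the frame of tray between -0.038 and 0.038 m and y of vial_1 in the frame of tray between -0.085 and 0.085 m and height (world z) of vial_1 between 0 and 0.009 m and angle between each of vial_1, vial_2, vial_3's own z axis and vertical below 0.15 rad and linear speed of each of vial_1, vial_2, vial_3 below 0.02 m/s and x of vial_2 in the frame of tray between -0.038 and 0.038 m and y of vial_2 in the frame of tray between -0.085 and 0.085 m and height (world z) of vial_2 between 0 and 0.009 m and x of vial_3 in the frame of tray between -0.038 and 0.038 m and y of vial_3 in the frame of tray between -0.085 and 0.085 m and height (world z) of vial_3 between 0 and 0.009 m), for 0.2 s.
3. the weighing bottle has been turned to the middle of the opening (all of step 1 and horizontal distance between glass_pot and opening below 0.02 m), for 0.2 s.
At the end, for the whole second after the job is handed in: Every vial present stands upright (0.15 rad) at rest on the tray floor, inside the rim; the T-handle is in the tray too, at rest (standing or lying); the weighing bottle and the red stopper stand upright (0.2 rad) in the carousel, the weighing bottle within 25 mm of the middle of the opening (horizontal distance between glass_pot and opening below 0.025 m and x of vial_1 in the frame of tray between -0.038 and 0.038 m and y of vial_1 in the frame of tray between -0.085 and 0.085 m and height (world z) of vial_1 between 0 and 0.009 m and angle between each of vial_1, vial_2, vial_3's own z axis and vertical below 0.15 rad and linear speed of each of vial_1, vial_2, vial_3, t_handle below 0.02 m/s and x of vial_2 in the frame of tray between -0.038 and 0.038 m and y of vial_2 in the frame of tray between -0.085 and 0.085 m and height (world z) of vial_2 between 0 and 0.009 m and x of vial_3 in the frame of tray between -0.038 and 0.038 m and y of vial_3 in the frame of tray between -0.085 and 0.085 m and height (world z) of vial_3 between 0 and 0.009 m and x of t_handle in the frame of tray between -0.05 and 0.05 m and y of t_handle in the frame of tray between -0.095 and 0.095 m and height (world z) of each of t_handle, glass_pot, red_stopper below 0.03 m and horizontal distance between each of glass_pot, red_stopper and carousel below 0.115 m and height (world z) of each of glass_pot, red_stopper above 0.012 m and angle between each of glass_pot, red_stopper's own z axis and vertical below 0.2 rad); the robot touches nothing.
It fails at once if the black rubber stopper, a bystander, is shifted by more than 30 mm (distance of stopper_black from where it was at the start of the episode above 0.03 m).
It fails at once if the weighing bottle or the red stopper is knocked over (angle between any of glass_pot, red_stopper's own z axis and vertical above 0.7 rad).
Of vial_1, vial_2, vial_3 only 2 to 3 are there at a start; the rules pass over those that are not, and their reading is None.
At some moment in a run one of t_handle may be knocked a few centimetres aside while the robot is not near it.
It also fails if it takes over 210 s, if anything falls off the work surface, if the arm or the gripper's body presses on something with over 40 N, if the wrist force passes 120 N, or if a joint passes its speed limit or range.

ROBOT

A 6-joint arm with a two-finger parallel gripper is mounted at the origin on a cart in front of the work surface, level with it; the furniture and walls round the work are solid. World frame = base frame: x ahead of the robot, y to its left, z up, the work surface at z = 0. Lengths are in m, angles in rad, forces in N, time in s.
With the tool pointing down it reaches from about 0.225 to 0.875 m from the base axis. Payload 3.4 kg.
Tool frame: the origin (TCP) lies at the very end of the fingers, on their centre line; the grasp point (between the pads) lies 19 mm behind it; x points along the fingers, z is the direction in which the jaws open and shut, and the axes are right-handed (so a half turn about x gives the same grasp; the last joint's range is limited). The gripper opens to 85 mm and grips with 20 to 120 N. Pads are 22 mm wide; open, the fingers measure 114 mm over their backs; the gripper's body (76 mm by 85 mm) begins 54 mm behind the grasp point. The pads swing forward as they close: fully open they stand 13 mm farther back than shut.
Start: joints at [-1.272, 0.276, 1.505, -0, 1.361, -0.121], TCP at [0.234, -0.525, 0.231] pointing down, gripper open.
Joint ranges: [-2.89, 2.89], [-0.75, 2.08], [0.22, 2.7], [-1.18, 4.32], [0.11, 2.71], [-2.7, 2.7]. Speed limits (rad/s): [2.57, 2.57, 3.14, 3.14, 3.14, 3.14].

INTERFACE

Orientations are given as a unit quaternion [w, x, y, z].
In Python, from rig import manip, viewer, finder gives the robot as it stands.
- The arm moves only by the tool move_arm, never from a script. Its argument "rows" is a list of rows, each a list of 3 entries, a list of its own where there are three numbers: the shift along the tool's x, y, z in mm, then the turn about the tool's x in rad, then the finger opening in mm, from 0 to 85.4. A call has 1 to 8 rows; each row is the pose to reach, as a shift and turn from the pose measured when the call began, along the tool's axes at that moment; what a row does not reach only later rows make up. A row lasts 1/12 s, in which the tool goes at most 41.7 mm and 7.16 degrees, less where a joint would pass 70% of its speed; a pose out of reach is approached as far as the arm can. A call with a gripper value outside its range is refused whole. The fingers move at their own pace and stop on an object; "force" is the grip in N (left out, the last holds). Time passes only in rows, so rows that repeat a pose let the fingers close. It gives the time, the measured TCP pose, the force and the opening at its end, in the units of the state.
- manip.get_state(): the state, without advancing time (a new reading comes with each control period).
- viewer.get_image(name): name is "scene" or "top" or "wrist"; returns the picture (400x640x3 uint8, red, green, blue); there is no depth.
- viewer.get_calibration(name): a dict with "mtx" (3x3 intrinsics, pixels), "R" (3x3) and "t" (3): a world point X has camera coordinates R X + t. Camera axes: x right, y down, z forward; pixel columns grow to the right and rows downward; lengths in m; the calibration is good to about 2 mm. A picture is of the moment at which its call begins: read the wrist's pose just before it. get_calibration takes no time and is no camera call; for the wrist camera it gives the pose at the moment of the call.
- manip.sign_off(): hands the job in, once; it reports no verdict.
Trained networks look in the newest picture that a camera, given by its name, has taken for a name from the list of things; names that differ only in an ending like _2 or _b are one class to them, and where a whole thing is asked for, a point or a joint stands for the part that bears it (a point fixed in the world has none). Each returns a list of dicts, best first, with "score" (0 to 1); they miss things now and then, are a little off and sometimes report something else, mostly with a low value. They report only what shows in the picture. A call takes as long as a camera call.
- finder.look_for(target, camera): "centre" ([column, row] in pixels, amid what is visible of it).
- finder.trace(target, camera): "mask" (400x640 bool, what is visible of it) and "centre" ([column, row] in pixels, amid what is visible of it).
The state is a dict: "clock": time; "qpos": joint angles; "qd": joint speeds; "effort": joint torques, N m; "position": TCP position; "ee_rot": TCP orientation; "contact_force": force on the tool from outside, world axes, zero at the start; "moment": the same for the moment, N m; "width": finger opening in m.
Only numpy, scipy, OpenCV 4.12 (cv2) and the standard library are available. Lean on these libraries where they do the work, as an engineer would, in place of code of your own. Each camera call takes 0.05 s, during which the arm holds its last target.

## Working session

There is one attempt and no reset: what is moved stays moved. The work goes in short steps, Python scripts to look and compute and a tool call to move; the robot and the scene stay as the last step left them, time stands still between calls to the robot, and variables do not carry over. Pictures are saved under pics/ and viewed, and the job is handed in when it is done.

Besides the shell and the picture viewer there is one more tool, called after "Call:" as name(argument=value, ...), one argument or row to a line, values as JSON. move_arm: Moves the arm, as the interface text tells. Its arguments: {"type":"object","properties":{"rows":{"type":"array"},"force":{"type":"number"}},"required":["rows"]}

```bash
ls; mkdir -p pics
python3 - <<'E'
from rig import manip, viewer, finder
import cv2
print(manip.get_state())
for n in ["scene","top","wrist"]:
    im=viewer.get_image(n); cv2.imwrite(f"pics/{n}0.png",im[:,:,::-1])
    c=viewer.get_calibration(n); print(n,c)
E
```

```text
pics
{'clock': 0.0, 'qpos': array([-1.27201072e+00,  2.76590240e-01,  1.50615116e+00,  3.28274857e-05,
        1.36070973e+00, -1.21043345e-01]), 'qd': array([-1.99699589e-03,  1.02748518e-03, -5.90686929e-05,  1.64341591e-03,
        1.26450323e-03,  7.53891256e-05]), 'effort': array([ 1.61846376e-03, -4.16763461e+01, -2.45810544e+01,  5.40726307e-05,
        1.08458090e-02, -7.10224413e-06]), 'position': array([ 0.23419529, -0.5245535 ,  0.23043525]), 'ee_rot': array([ 0.59271418,  0.38526837,  0.59370766, -0.38440786]), 'contact_force': array([-0.17179565,  0.05291498,  0.19783387]), 'moment': array([ 0.02612724, -0.02827357, -0.01978446]), 'width': 0.08513744093437323}
scene {'mtx': array([[413.34428332,   0.        , 320.71419722],
       [  0.        , 413.34428332, 191.42818957],
       [  0.        ,   0.        ,   1.        ]]), 'R': array([[-0.98652965, -0.16157558,  0.02554571],
       [-0.10385258,  0.49797139, -0.86095246],
       [ 0.12638786, -0.85200812, -0.50804358]]), 't': array([0.55436245, 0.07175605, 1.29340067])}
top {'mtx': array([[373.73107898,   0.        , 323.6669385 ],
       [  0.        , 373.73107898, 198.01775629],
       [  0.        ,   0.        ,   1.        ]]), 'R': array([[ 0.013079  , -0.99990664,  0.00395628],
       [-0.98768637, -0.01353584, -0.15586021],
       [ 0.15589921, -0.00186907, -0.9877712 ]]), 't': array([0.11626639, 0.55526051, 0.98618378])}
wrist {'mtx': array([[326.82435346,   0.        , 321.96296577],
       [  0.        , 326.82435346, 199.58770011],
       [  0.        ,   0.        ,   1.        ]]), 'R': array([[ 4.06555431e-01, -9.13625623e-01, -9.50564083e-04],
       [-8.74891309e-01, -3.89618316e-01,  2.87685185e-01],
       [-2.63206913e-01, -1.16128334e-01, -9.57724559e-01]]), 't': array([-0.57409891, -0.03798008,  0.37762118])}
```

View pics/scene0.png

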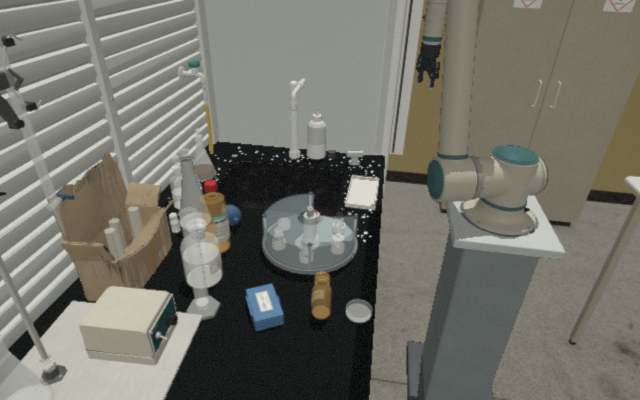

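View pics/top0.png

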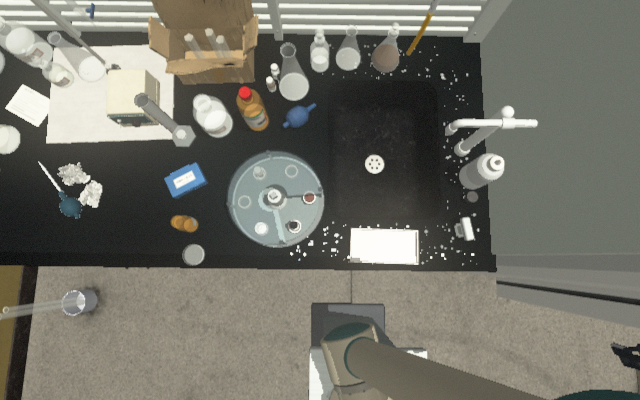

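View pics/wrist0.png

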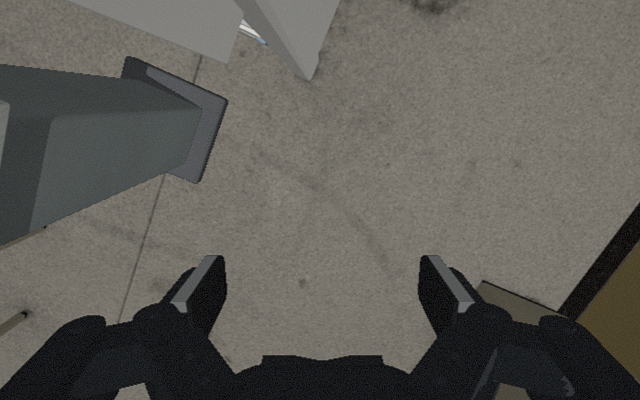

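```bash
cat > h.py <<'E'
from rig import manip, viewer, finder
import cv2, numpy as np
from scipy.spatial.transform import Rotation as Rn
def unproj(cal,px,z):
    r=cal["R"].T@(np.linalg.inv(cal["mtx"])@np.array([px[0],px[1],1.0])); C=-cal["R"].T@cal["t"]
    return C+r*(z-C[2])/r[2]
def proj(cal,X):
    c=cal["R"]@np.asarray(X,float)+cal["t"]; p=cal["mtx"]@c; return p[:2]/p[2]
def st():
    s=manip.get_state(); q=s["ee_rot"]; R=Rn.from_quat([q[1],q[2],q[3],q[0]]).as_matrix()
    return s,s["position"],R
def crop(name,im,x0,y0,x1,y1,f):
    c=cv2.resize(im[y0:y1,x0:x1],None,fx=f,fy=f,interpolation=cv2.INTER_CUBIC); cv2.imwrite("pics/"+name+".png",c[:,:,::-1])
E
python3 - <<'E'
from h import *
im=viewer.get_image("top"); cal=viewer.get_calibration("top")
crop("tc",im,215,140,345,260,5); crop("tt",im,340,150,520,275,4)
s,p,R=st(); print(p,R)
for t,z in [("carousel_base",.05),("carousel",.02),("t_handle",.03),("tray",.007),("vial_1",.05+.018),("vial_2",.068),("glass_pot",.06),("red_stopper",.044),("stopper_black",.03),("jar_amber",.1),("dish",.01),("box_slides",.03)]:
    for d in finder.look_for(t,"top")[:4]:
        print(t,round(d["score"],2),np.round(d["centre"],1),np.round(unproj(cal,d["centre"],z),3))
E
```

```text
[ 0.23427391 -0.52477535  0.2307652 ] [[-3.51050895e-04  9.13147843e-01  4.07628377e-01]
 [ 1.06065562e-03  4.07628513e-01 -9.13147234e-01]
 [-9.99999376e-01  1.11792174e-04 -1.11163374e-03]]
carousel_base 0.65 [266.5 190.5] [0.571 0.281 0.05 ]
carousel 0.72 [289.1 206.9] [0.531 0.22  0.02 ]
t_handle 0.74 [465.4 232.1] [ 0.466 -0.268  0.03 ]
tray 0.93 [386.  244.7] [ 0.429 -0.053  0.007]
red_stopper 0.64 [310.5 200.5] [0.546 0.16  0.044]
red_stopper 0.23 [290.3 205.6] [0.531 0.215 0.044]
red_stopper 0.16 [466.  231.4] [ 0.467 -0.264  0.044]
stopper_black 0.61 [469.4 199.5] [ 0.557 -0.283  0.03 ]
stopper_black 0.36 [385.9 246.5] [ 0.424 -0.048  0.03 ]
jar_amber 0.69 [185.6 222.7] [0.476 0.478 0.1  ]
jar_amber 0.41 [287.1 206. ] [0.522 0.218 0.1  ]
box_slides 0.6 [182.3 181. ] [0.599 0.521 0.03 ]
```

```bash
python3 -c "
import cv2
"
```

```text
(no output)
```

View pics/tc.png

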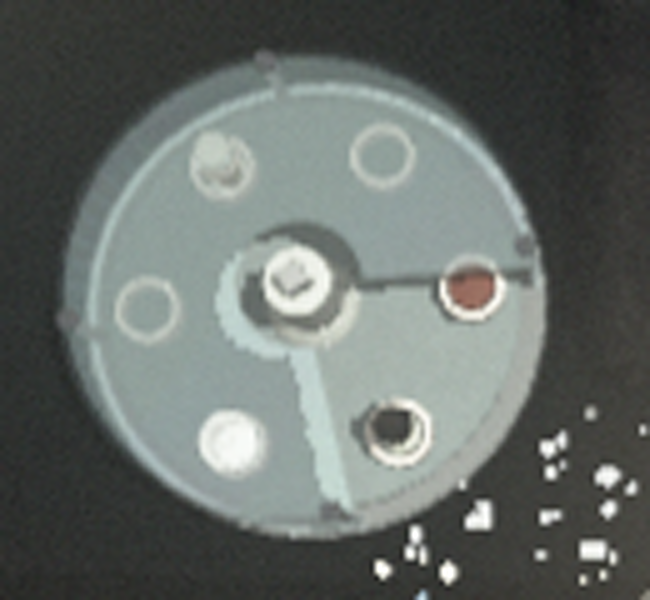

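View pics/tt.png

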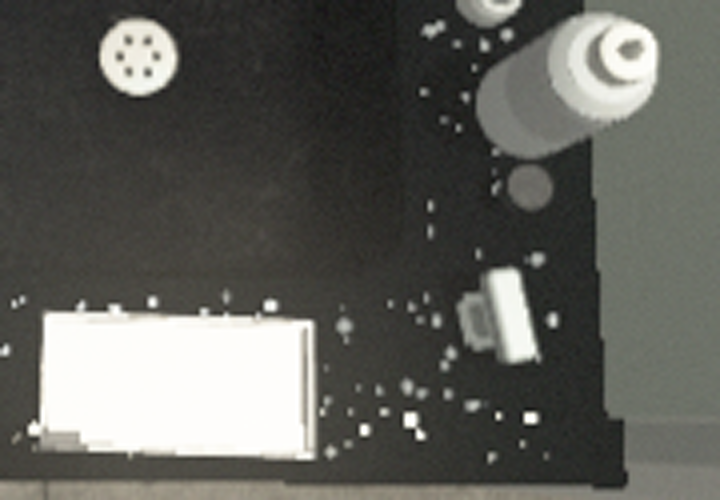

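```bash
cat >> h.py <<'E'
def go(X,ang=None,verbose=True):
    """X target TCP world; ang: desired jaw axis angle (deg) in world xy, mod 180"""
    s,p,R=st(); d=R.T@(np.asarray(X)-p)*1000
    cur=np.degrees(np.arctan2(R[1,2],R[0,2])); turn=0
    if ang is not None:
        da=(ang-cur+90)%180-90; turn=-np.radians(da)   # tool x down: +turn = -yaw
    print("shift",np.round(d,1),"n>=%.1f"%(np.linalg.norm(d)/41.7),"turn %.3f n>=%.1f"%(turn,abs(turn)/.125),"jaw now %.1f"%cur,"q6 %.2f"%s["qpos"][5], "p",np.round(p,4),"t",s["clock"])
E
python3 - <<'E'
from h import *
cal=viewer.get_calibration("top")
for n,px,z in [("handle a",(340+507/4,150+271/4),.05),("handle b",(340+516/4,150+360/4),.05),("shaft",(215+290/5,140+275/5),.12),("hubtop",(215+297/5,140+283/5),.094),("black",(215+394/5,140+424/5),.076),("white",(215+232/5,140+437/5),.076),("pot",(215+215/5,140+152/5),.074),("red",(215+470/5,140+287/5),.044),("e1",(215+218/5,140+168/5),.038),("e2",(215+382/5,140+155/5),.038),("e3",(215+148/5,140+309/5),.038),("e4",(215+472/5,140+289/5),.038),("tr",(340+43/4,150+313/4),.014),("tr",(340+315/4,150+320/4),.014),("tr",(340+40/4,150+452/4),.014),("tr",(340+314/4,150+456/4),.014)]:
    print(n,np.round(unproj(cal,px,z),4))
c=viewer.get_calibration("wrist"); s,p,R=st()
print("cam in tool",R.T@(-c["R"].T@c["t"]-p), "fwd",R.T@c["R"][2])
X=unproj(cal,(340+511.5/4,150+315/4),.05); 
go([X[0],X[1],.20],-75)
E
```

```text
handle a [ 0.5036 -0.2659  0.05  ]
handle b [ 0.4435 -0.2691  0.05  ]
shaft [0.5476 0.2531 0.12  ]
hubtop [0.5476 0.2528 0.094 ]
black [0.476  0.2015 0.076 ]
white [0.468  0.2866 0.076 ]
pot [0.6219 0.3021 0.074 ]
red [0.5547 0.1641 0.044 ]
e1 [0.6211 0.3065 0.038 ]
e2 [0.6298 0.215  0.038 ]
e3 [0.5409 0.3419 0.038 ]
e4 [0.5546 0.1632 0.038 ]
tr [0.4737 0.0467 0.014 ]
tr [ 0.4713 -0.1437  0.014 ]
tr [0.3778 0.0486 0.014 ]
tr [ 0.3775 -0.1405  0.014 ]
cam in tool [-0.14137121  0.07159109 -0.0002755 ] fwd [ 9.57674567e-01 -2.87853123e-01  5.65201993e-05]
shift [  31.3  323.6 -137.6] n>=8.5 turn 0.158 n>=1.3 jaw now -65.9 q6 -0.12 p [ 0.2344 -0.5251  0.2314] t 0.8
```

Call:
move_arm(
  rows=[
    [[4,40,-17],0.0,85],
    [[8,80,-34],0.05,85],
    [[12,120,-51],0.1,85],
    [[16,160,-68],0.16,85],
    [[20,200,-85],0.16,85],
    [[24,240,-102],0.16,85],
    [[28,280,-119],0.16,85],
    [[31,310,-132],0.16,85],
  ],
)

```text
clock: 1.47
position: [0.4614, -0.2803, 0.2009]
ee_rot: [0.561, 0.431, 0.56, -0.431]
contact_force: [0.1, -0.4, -1.1]
width: 0.0848
```

Run:
```python
from h import *
im=viewer.get_image("wrist"); cal=viewer.get_calibration("wrist")
cv2.imwrite("pics/w1.png",im[:,:,::-1])
print(finder.look_for("t_handle","wrist"))
go([.4735,-.2675,.2],-87)
```

```text
[{'centre': [309.6, 157.9], 'score': 0.73}]
shift [ 0.3 12.1 -6.4] n>=0.3 turn 0.214 n>=1.7 jaw now -74.7 q6 0.63 p [ 0.4635 -0.2769  0.2003] t 1.5667
```

View pics/w1.png

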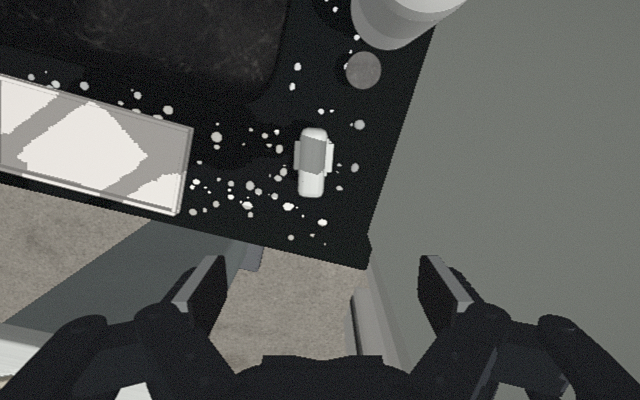

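Run:
```python
from h import *
im=viewer.get_image("wrist"); cal=viewer.get_calibration("wrist"); s,p,R=st()
d=finder.trace("t_handle","wrist"); m=d[0]["mask"]; ys,xs=np.nonzero(m); print(xs.min(),xs.max(),ys.min(),ys.max())
crop("w2",im,270,110,360,215,6)
for n,px in [("a",(313,130)),("b",(312,197))]: print(n,unproj(cal,px,.05))
```

```text
297 335 131 200
a [ 0.50559509 -0.25940728  0.05      ]
b [ 0.44617264 -0.27401176  0.05      ]
```

View pics/w2.png

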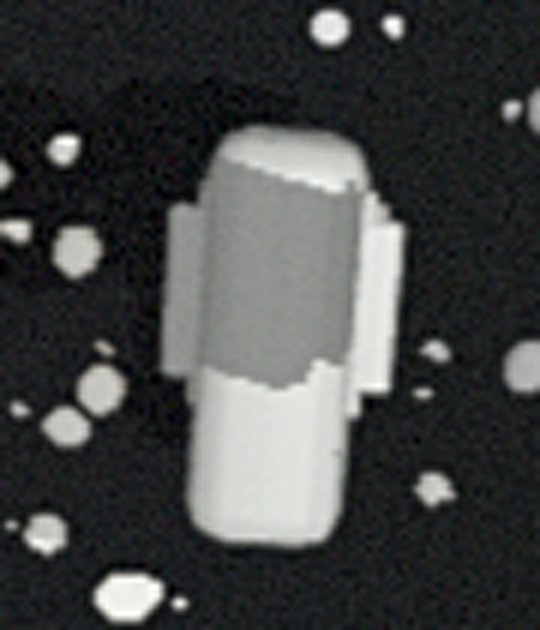

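Run:
```python
from h import *
cal=viewer.get_calibration("wrist")
A=unproj(cal,(317.7,131.5),.048);B=unproj(cal,(314,200.5),.048); c=(A+B)/2; d=A-B
a=np.degrees(np.arctan2(d[1],d[0])); print(A,B,c,np.linalg.norm(d),a)
go([c[0],c[1],.08],a-90)
go([c[0],c[1],.020],a-90)
```

```text
[ 0.50418684 -0.26563097  0.048     ] [ 0.4416342  -0.27854512  0.048     ] [ 0.47291052 -0.27208804  0.048     ] 0.06387180887353663 11.664969227254215
shift [120.7  14.2  -5.5] n>=2.9 turn 0.059 n>=0.5 jaw now -74.9 q6 0.63 p [ 0.4607 -0.2811  0.2007] t 1.6667
shift [180.7  14.2  -5.6] n>=4.3 turn 0.059 n>=0.5 jaw now -74.9 q6 0.63 p [ 0.4607 -0.2811  0.2007] t 1.6667
```

Call:
move_arm(
  rows=[
    [[30,14,-5.5],0.059,60],
    [[70,14,-5.5],0.059,60],
    [[105,14,-5.5],0.059,60],
    [[140,14,-5.5],0.059,60],
    [[165,14,-5.5],0.059,60],
    [[179,14,-5.5],0.059,60],
    [[179,14,-5.5],0.059,60],
  ],
)

```text
clock: 2.25
position: [0.4695, -0.2724, 0.0185]
ee_rot: [0.545, 0.447, 0.55, -0.448]
contact_force: [0.7, 0.2, -0.3]
width: 0.0604
```

Call:
move_arm(
  force=50,
  rows=[
    [[0,0,0],0,40],
    [[0,0,0],0,20],
    [[0,0,0],0,15],
    [[0,0,0],0,15],
    [[0,0,0],0,15],
    [[0,0,0],0,15],
  ],
)

```text
clock: 2.75
position: [0.47, -0.2732, 0.0198]
ee_rot: [0.546, 0.446, 0.549, -0.448]
contact_force: [-2.4, -0.6, 5.4]
width: 0.0231
```

Run:
```python
from h import *
im=viewer.get_image("wrist");cv2.imwrite("pics/w3.png",im[:,:,::-1])
im=viewer.get_image("scene");crop("s3",im,220,150,400,290,4)
s,p,R=st();print(s); go([.548,.253,.2])
```

```text
{'clock': 2.85, 'qpos': array([-0.65297871,  0.43438388,  1.85869192, -0.00301585,  0.85312913,
        0.71765485]), 'qd': array([ 0.00040797, -0.00060873, -0.00151269, -0.00114678, -0.00040399,
       -0.00083074]), 'effort': array([  0.9532097 , -39.89109993, -15.75801194,   0.4978746 ,
        -0.20472611,  -0.05168565]), 'position': array([ 0.47005583, -0.27322048,  0.01981829]), 'ee_rot': array([ 0.5462942 ,  0.44614086,  0.54950203, -0.44784875]), 'contact_force': array([-2.13524773, -1.19241305,  6.59856909]), 'moment': array([-0.24260866,  0.22502303, -0.02329115]), 'width': 0.023311653621298677}
shift [-180.   181.2 -500.2] n>=13.5 turn 0.000 n>=0.0 jaw now -78.4 q6 0.72 p [ 0.4701 -0.2732  0.0198] t 2.85
```

View pics/w3.png

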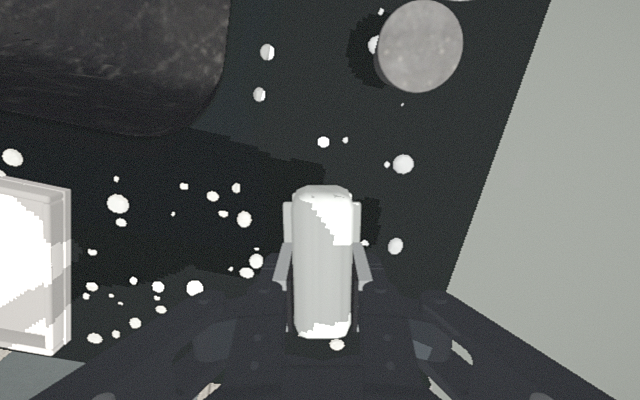

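View pics/s3.png

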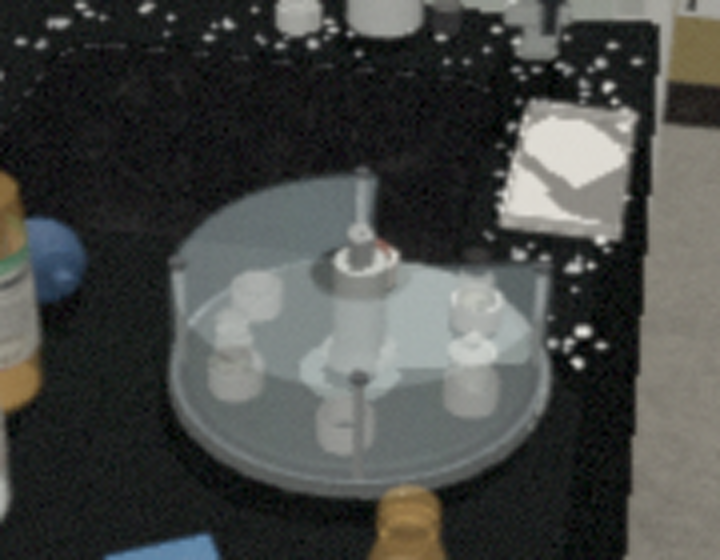

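Call:
move_arm(
  rows=[
    [[-40,0,0],0,15],
    [[-80,0,0],0,15],
    [[-120,0,0],0,15],
    [[-160,0,0],0,15],
    [[-200,10,-30],0,15],
    [[-210,30,-65],0,15],
    [[-210,50,-100],0,15],
    [[-210,60,-140],0,15],
  ],
)

```text
clock: 3.52
position: [0.5039, -0.1286, 0.2318]
ee_rot: [0.548, 0.447, 0.547, -0.447]
contact_force: [1.5, 0.0, -0.5]
width: 0.0234
```

Run:
```python
from h import *
s,p,R=st(); print(s["width"]);go([.47,.237,.225])
```

```text
0.02338129970056809
shift [   6.5   39.7 -365. ] n>=8.8 turn 0.000 n>=0.0 jaw now -78.5 q6 0.99 p [ 0.5039 -0.1286  0.2318] t 3.5167
```

Call:
move_arm(
  rows=[
    [[3,5,-40],0,15],
    [[6,10,-80],0,15],
    [[6,15,-120],0,15],
    [[6,20,-160],0,15],
    [[6,25,-200],0,15],
    [[6,30,-240],0,15],
    [[6,33,-280],0,15],
    [[6,36,-320],0,15],
  ],
)

```text
clock: 4.18
position: [0.4745, 0.1943, 0.2256]
ee_rot: [0.548, 0.447, 0.547, -0.447]
contact_force: [0.4, 0.6, -1.6]
width: 0.0235
```

Call:
move_arm(
  rows=[
    [[0,2,-20],0,15],
    [[0,2,-40],0,15],
    [[0,2,-40],0,15],
  ],
)

```text
clock: 4.43
position: [0.4671, 0.2378, 0.2253]
ee_rot: [0.548, 0.447, 0.549, -0.445]
contact_force: [-0.9, -0.4, -1.8]
width: 0.0234
```

Run:
```python
from h import *
s,p,R=st(); go([.47,.237,.225])
im=viewer.get_image("wrist");cv2.imwrite("pics/w4.png",im[:,:,::-1])
cal=viewer.get_calibration("wrist"); print(cal)
crop("w4c",im,230,90,430,240,4)
print(proj(cal,[.5476,.253,.12]))
```

```text
shift [0.3 2.7 1.4] n>=0.1 turn 0.000 n>=0.0 jaw now -78.2 q6 1.70 p [0.4671 0.2378 0.2253] t 4.4333
{'mtx': array([[326.82435346,   0.        , 321.96296577],
       [  0.        , 326.82435346, 199.58770011],
       [  0.        ,   0.        ,   1.        ]]), 'R': array([[ 0.20242767, -0.97929669,  0.00101526],
       [-0.93808836, -0.19361182,  0.28723629],
       [-0.28109298, -0.05909698, -0.95785922]]), 't': array([0.13585036, 0.44736298, 0.51709626])}
[320.64532719  86.31528755]
```

View pics/w4.png

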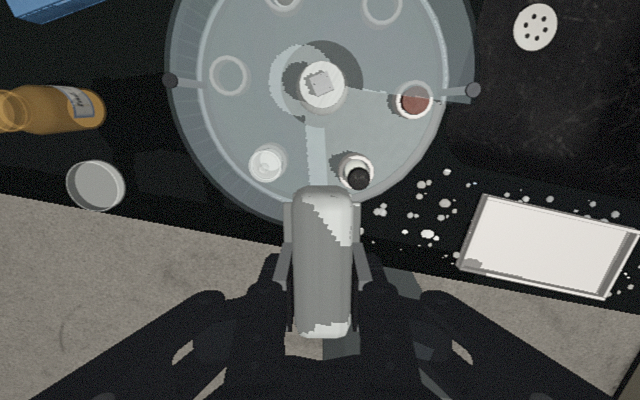

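View pics/w4c.png

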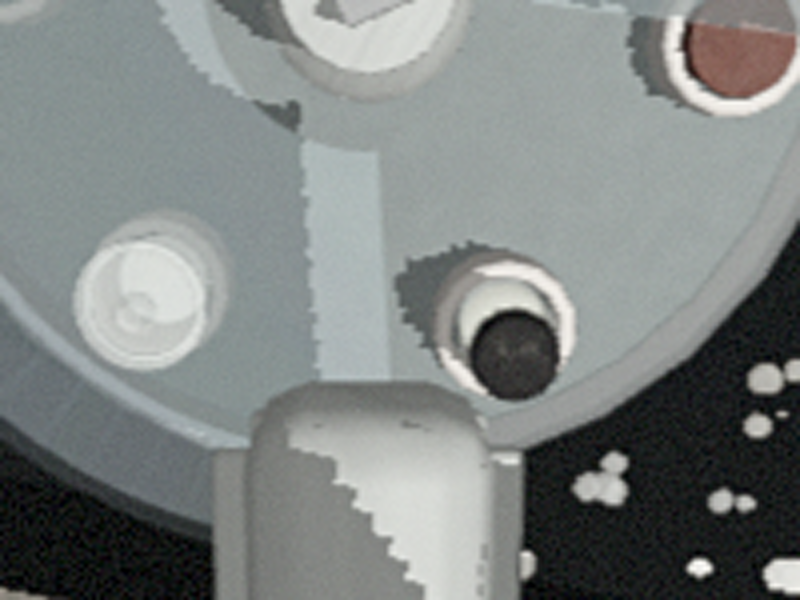

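Run:
```python
from h import *
im=viewer.get_image("wrist"); crop("w5",im,260,30,380,140,6)
```

```text
(no output)
```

View pics/w5.png

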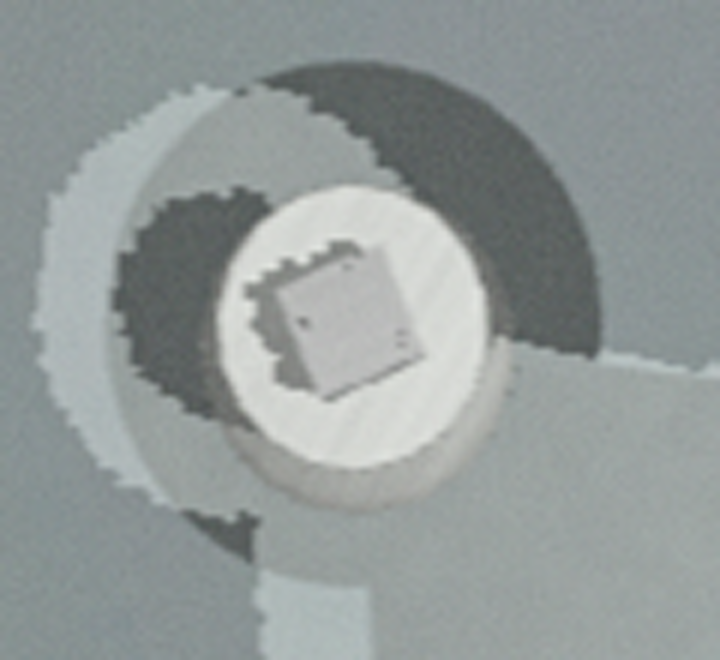

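Run:
```python
from h import *
cal=viewer.get_calibration("wrist")
f=lambda u,v:((u+.5)/6-.5+260,(v+.5)/6-.5+30)
c=unproj(cal,f(353.5,327),.094); print("axis",c)
for a,b,z in [((325,400),(425,352),.113),((425,352),(385,255),.113)]:
    A=unproj(cal,f(*a),z);B=unproj(cal,f(*b),z);d=B-A;print(np.degrees(np.arctan2(d[1],d[0]))%90,np.linalg.norm(d))
for n,px,z in [("e3",(228.5,75),.038),("red",(413.5,99),.041)]:
    X=unproj(cal,px,z);d=X-c;print(n,X,np.hypot(d[0],d[1]),np.degrees(np.arctan2(d[1],d[0]))%60)
ct=viewer.get_calibration("top")
for n,px,z in [("e1",(215+218/5,140+168/5),.038),("e2",(215+382/5,140+155/5),.038),("e3",(215+148/5,140+309/5),.038),("e4",(215+472/5,140+289/5),.038)]:
    X=unproj(ct,px,z);d=X-c;print(n,X,np.hypot(d[0],d[1]),np.degrees(np.arctan2(d[1],d[0]))%60)
```

```text
axis [0.55033089 0.25374148 0.094     ]
36.12078966761358 0.013513721722861336
35.479845170712956 0.012149727595282173
e3 [0.5437647  0.33934879 0.038     ] 0.0858587605845385 34.386070709701656
red [0.55780818 0.16333982 0.041     ] 0.09071036311641109 34.72827924720019
e1 [0.62110633 0.30648786 0.038     ] 0.08826858830317647 36.695831755680096
e2 [0.62983183 0.21502092 0.038     ] 0.08842895957369133 34.03182251135638
e3 [0.54092278 0.34192606 0.038     ] 0.08868502202915368 36.08965399610095
e4 [0.55456052 0.16318783 0.038     ] 0.09065237238467753 32.674259047092335
```

Run:
```python
from h import *
ct=viewer.get_calibration("top")
c=np.array([.548,.253,0])
for px in [(525,245),(335,510),(268,62),(68,318)]:
    X=unproj(ct,(215+px[0]/5,140+px[1]/5),.088);d=X-c;print(X,np.hypot(d[0],d[1]),np.degrees(np.arctan2(d[1],d[0]))%360)
cal=viewer.get_calibration("wrist"); s,p,R=st()
im=viewer.get_image("wrist")
# project bar model for offsets
zt=p[2]-.0198+.05
for o in [0,.003,.006]:
    y=R[:,1];z=R[:,2]
    for l in (-.032,.032):
        for w in (-.012,.012):
            for h in (zt,zt-.022):
                X=p+y*(l+o)+z*w; X[2]=h; x=proj(cal,X); print(o,l,w,round(h-zt,3),np.round(x,1))
crop("w6",im,270,170,370,350,4)
```

```text
[0.5705987  0.13378352 0.088     ] 0.12133948595838155 280.7336436702724
[0.43005954 0.2299454  0.088     ] 0.12017265066576505 191.06051256042292
[0.66850166 0.27316448 0.088     ] 0.12217714786051516 9.499729048770735
[0.52834901 0.3730818  0.088     ] 0.12167908364994043 99.29388423629209
0 -0.032 -0.012 0.0 [293.3 360.8]
0 -0.032 -0.012 -0.022 [297.1 326.1]
0 -0.032 0.012 0.0 [350.9 360.7]
0 -0.032 0.012 -0.022 [346.9 326. ]
0 0.032 -0.012 0.0 [288.7 216. ]
0 0.032 -0.012 -0.022 [293.6 198.6]
0 0.032 0.012 0.0 [355.2 215.9]
0 0.032 0.012 -0.022 [350.1 198.6]
0.003 -0.032 -0.012 0.0 [293.1 354.9]
0.003 -0.032 -0.012 -0.022 [296.9 320.8]
0.003 -0.032 0.012 0.0 [351.1 354.8]
0.003 -0.032 0.012 -0.022 [347.1 320.7]
0.003 0.032 -0.012 0.0 [288.4 208.1]
0.003 0.032 -0.012 -0.022 [293.4 191.8]
0.003 0.032 0.012 0.0 [355.5 208. ]
0.003 0.032 0.012 -0.022 [350.2 191.8]
0.006 -0.032 -0.012 0.0 [293.  348.9]
0.006 -0.032 -0.012 -0.022 [296.8 315.4]
0.006 -0.032 0.012 0.0 [351.2 348.8]
0.006 -0.032 0.012 -0.022 [347.2 315.3]
0.006 0.032 -0.012 0.0 [288.2 200.1]
0.006 0.032 -0.012 -0.022 [293.3 184.9]
0.006 0.032 0.012 0.0 [355.7 200. ]
0.006 0.032 0.012 -0.022 [350.4 184.9]
```

View pics/w6.png

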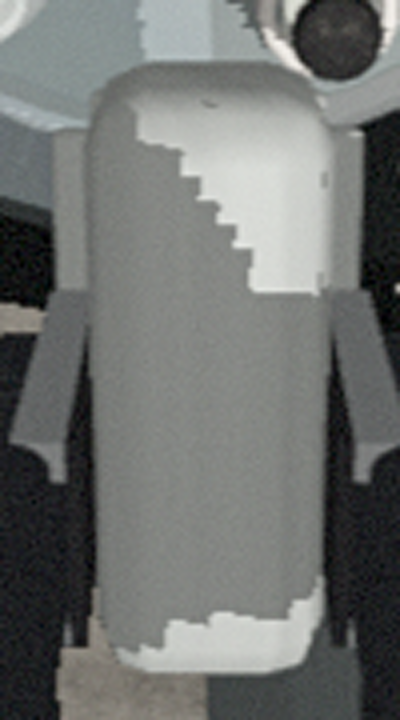

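Run:
```python
from h import *
s,p,R=st(); print(s["contact_force"],s["width"]); go([.5433,.2492,.155],35.2-90)
```

```text
[ 0.02060532  0.15118098 -1.02298329] 0.023400493386296514
shift [70.3 76.7 -0.3] n>=2.5 turn -0.412 n>=3.3 jaw now -78.4 q6 1.70 p [0.4681 0.2336 0.2253] t 4.5833
```

Call:
move_arm(
  rows=[
    [[10,20,0],-0.08,15],
    [[20,40,0],-0.18,15],
    [[30,60,0],-0.28,15],
    [[50,76,0],-0.36,15],
    [[65,77,0],-0.41,15],
    [[70,77,0],-0.412,15],
    [[70,77,0],-0.412,15],
    [[70,77,0],-0.412,15],
  ],
)

```text
clock: 5.25
position: [0.5434, 0.248, 0.1556]
ee_rot: [0.628, 0.326, 0.627, -0.327]
contact_force: [0.2, -1.0, -2.0]
width: 0.0234
```

Run:
```python
from h import *
import time
for i in range(3): 
    im=viewer.get_image("scene"); 
go([.5433,.2492,.155],35.2-90)
crop("s7",im,260,170,380,270,6)
im=viewer.get_image("wrist"); cv2.imwrite("pics/w7.png",im[:,:,::-1])
im=viewer.get_image("top"); crop("t7",im,215,140,345,260,5)
```

```text
shift [ 1.8 -0.4 -0.7] n>=0.0 turn -0.001 n>=0.0 jaw now -54.9 q6 1.27 p [0.544  0.2488 0.1568] t 5.4
```

View pics/s7.png

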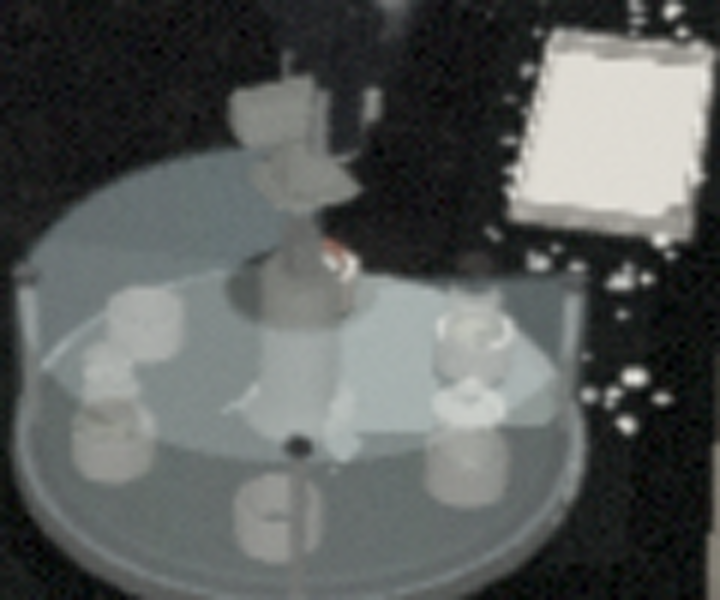

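View pics/w7.png

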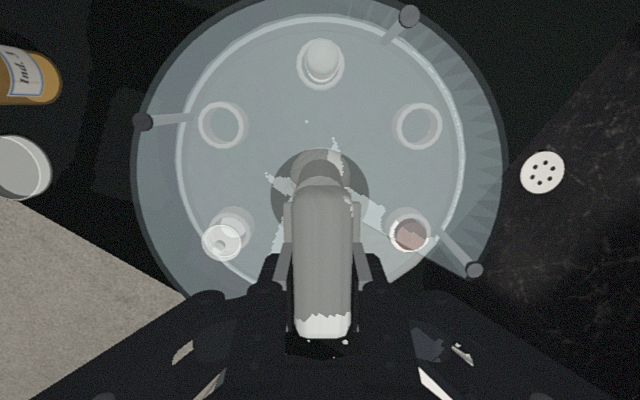

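Run:
```python
from h import *
from scipy.optimize import least_squares
cal=viewer.get_calibration("wrist"); s,p,R=st()
obs=[((222,125),95),((418,126),335),((321,66),35),((409,230),275)]
def f(q,zz=.038):
    r=[]
    for px,b in obs:
        a=np.radians(b+q[2]); r+=list(proj(cal,[q[0]+.09*np.cos(a),q[1]+.09*np.sin(a),zz])-px)
    return r
o=least_squares(f,[.549,.253,0]); print(o.x,np.round(o.fun,1))
d=R.T@(np.array([o.x[0],o.x[1],.1])-p)*1000; print("axis in tool y,z",d, p)
im=viewer.get_image("top"); crop("t7",im,235,160,325,240,7)
```

```text
[ 0.54980671  0.25571503 -0.07303564] [-2.4  0.5  2.   0.1 -1.  -2.5  1.6  3.4]
axis in tool y,z [56.63494936  8.6004648  -2.16066514] [0.54385971 0.24903283 0.15662275]
```

View pics/t7.png

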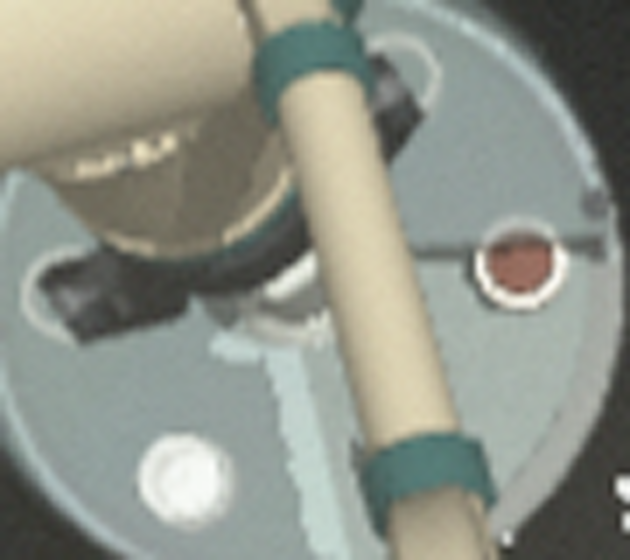

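Call:
move_arm(
  rows=[
    [[6,1,-1.2],0,15],
    [[14,1,-1.2],0,15],
    [[20,1,-1.2],0,15],
    [[23,1,-1.2],0,15],
    [[25,1,-1.2],0,15],
    [[25,1,-1.2],0,15],
  ],
)

```text
clock: 6.05
position: [0.5435, 0.2504, 0.1305]
ee_rot: [0.628, 0.325, 0.627, -0.326]
contact_force: [-0.2, -0.6, -0.5]
width: 0.0231
```

Run:
```python
from h import *
s,p,R=st(); print(s["contact_force"],s["moment"],s["width"],p)
im=viewer.get_image("scene"); crop("s8",im,260,170,380,270,6)
s,p,R=st(); print(R.T@s["contact_force"],p)
```

```text
[-0.17277776 -0.55874125 -0.47271638] [-0.00790772 -0.01044549  0.02298002] 0.02306702462640365 [0.54348288 0.25044132 0.13046405]
[1.80645652 0.61140536 0.22123486] [0.54375986 0.25051554 0.13091552]
```

View pics/s8.png

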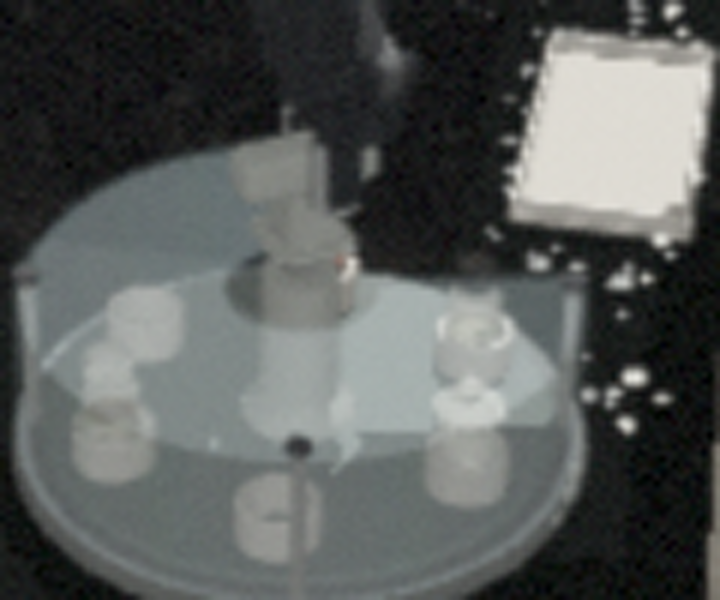

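Call:
move_arm(
  rows=[
    [[4,0,0],0,15],
    [[8,0,0],0,15],
    [[12,0,0],0,15],
    [[15,0,0],0,15],
    [[17,0,0],0,15],
    [[18,0,0],0,15],
  ],
)

```text
clock: 6.6
position: [0.5435, 0.2504, 0.1137]
ee_rot: [0.628, 0.325, 0.627, -0.326]
contact_force: [-3.1, -1.4, 10.4]
width: 0.0231
```

Run:
```python
from h import *
im=viewer.get_image("scene"); crop("s9",im,260,170,380,270,6)
s,p,R=st(); print(R.T@s["contact_force"],p,s["width"])
```

```text
[-3.93277199 -1.75740947 -0.4854699 ] [0.54346256 0.2504102  0.11370669] 0.023254162656562518
```

View pics/s9.png

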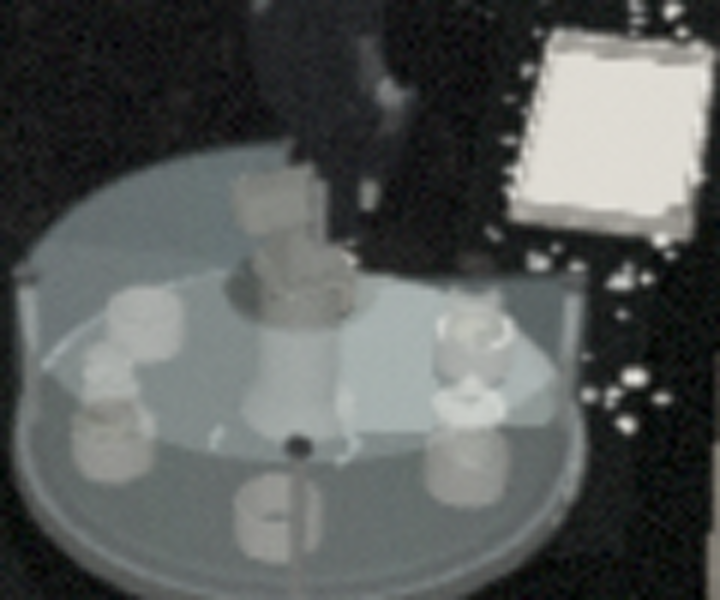

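Run:
```python
from h import *
cal={'mtx':viewer.get_calibration("wrist")["mtx"],'R': np.array([[ 0.20242767, -0.97929669,  0.00101526],
       [-0.93808836, -0.19361182,  0.28723629],
       [-0.28109298, -0.05909698, -0.95785922]]), 't': np.array([0.13585036, 0.44736298, 0.51709626])}
c=np.array([.549,.2545,0])
for px in [(327,165),(325,130),(230+640/4,90+5/4),(230+780/4,90+22/4)]:
  for z in (.088,.02):
    X=unproj(cal,px,z);d=X-c;print(px,z,np.hypot(d[0],d[1]),np.degrees(np.arctan2(d[1],d[0]))%360)
im=cv2.imread("pics/w7.png")
# draw hypotheses on w4
w=cv2.imread("pics/w4.png")
for b,col in [(196,(0,0,255)),(236,(0,255,0)),(276,(255,0,0))]:
    a=np.radians(b)
    for z in (.088,.018):
        pts=[proj(cal,[c[0]+r*np.cos(a),c[1]+r*np.sin(a),z]) for r in (.034,.128)]
        cv2.line(w,tuple(int(v) for v in pts[0]),tuple(int(v) for v in pts[1]),col,1)
cv2.imwrite("pics/hy.png",cv2.resize(w[0:230,150:480],None,fx=2.4,fy=2.4))
```

```text
(327, 165) 0.088 0.06485061926185817 197.43537456111116
(327, 165) 0.02 0.07768888279565549 197.3181652456293
(325, 130) 0.088 0.035204140468297514 199.3508651464046
(325, 130) 0.02 0.0408043831032135 199.26800478836648
(390.0, 91.25) 0.088 0.057404430324886416 277.58566680810065
(390.0, 91.25) 0.02 0.07080467552979461 279.9454785719138
(425.0, 95.5) 0.088 0.08622451373795624 276.77092581429923
(425.0, 95.5) 0.02 0.10659553648397029 278.33288989927615
```

View pics/hy.png

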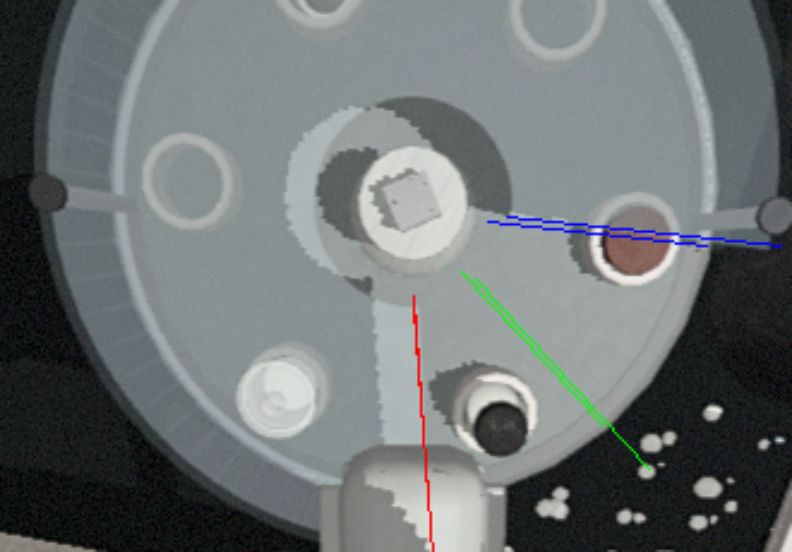

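Call:
move_arm(
  rows=[
    [[-0.5,0,0.4],-0.06,15],
    [[-0.5,0.1,0.9],-0.12,15],
    [[-0.5,0.1,1.3],-0.18,15],
    [[-0.5,0.2,1.8],-0.24,15],
    [[-0.5,0.3,2.2],-0.3,15],
    [[-0.5,0.5,2.6],-0.36,15],
    [[-0.5,0.7,3.0],-0.42,15],
    [[-0.5,0.8,3.4],-0.47,15],
  ],
)

```text
clock: 7.32
position: [0.5472, 0.248, 0.1146]
ee_rot: [0.688, 0.17, 0.685, -0.17]
contact_force: [2.3, 0.3, -0.9]
width: 0.0234
```

Run:
```python
from h import *
im=viewer.get_image("scene"); 
im=viewer.get_image("wrist"); cv2.imwrite("pics/w9.png",im[:,:,::-1])
s,p,R=st(); print(R.T@s["contact_force"],s["moment"],p,s["width"]);go(p,0)
```

```text
[0.1858168  0.49420507 2.01520263] [-0.14895881 -0.32103719 -0.01623067] [0.54721899 0.24802609 0.11458398] 0.02329501420454867
shift [0. 0. 0.] n>=0.0 turn -0.487 n>=3.9 jaw now -27.9 q6 0.80 p [0.5472 0.248  0.1146] t 7.4167
```

View pics/w9.png

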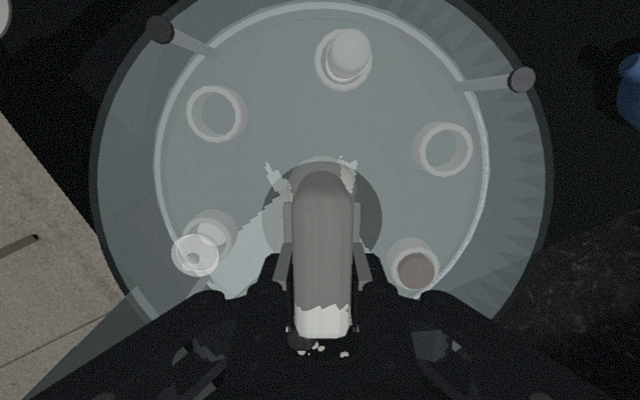

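Call:
move_arm(
  rows=[
    [[0,0,0],0,30],
    [[0,0,0],0,45],
    [[0,0,0],0,55],
    [[-25,0,0],0,55],
    [[-60,0,0],0,55],
    [[-75,-40,0],0,55],
    [[-80,-80,0],0,55],
    [[-85,-120,0],0,55],
  ],
)

```text
clock: 8.08
position: [0.4904, 0.1415, 0.2006]
ee_rot: [0.688, 0.17, 0.684, -0.17]
contact_force: [0.6, -1.7, -0.2]
width: 0.0549
```

Run:
```python
from h import *
for i in range(3): im=viewer.get_image("top")
crop("t10",im,215,140,345,260,5)
im=viewer.get_image("wrist"); cv2.imwrite("pics/w10.png",im[:,:,::-1])
go([.462,.12,.2],-33)
```

```text
shift [ -0.1 -32.6 -15. ] n>=0.9 turn 0.087 n>=0.7 jaw now -28.0 q6 0.64 p [0.4906 0.1417 0.2001] t 8.2833
```

View pics/w10.png

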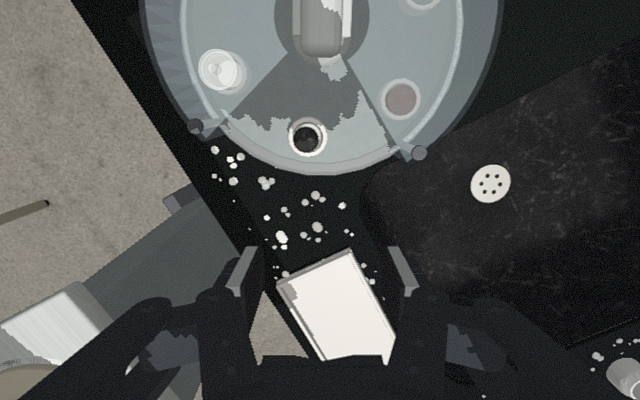

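View pics/t10.png

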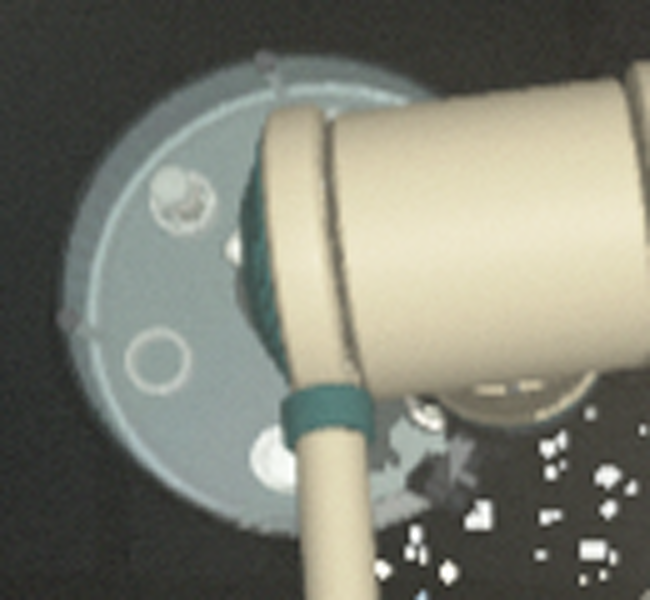

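Run:
```python
from h import *
im=viewer.get_image("wrist"); cal=viewer.get_calibration("wrist"); crop("w11",im,260,100,360,180,6)
for px,z in [((306,138.5),.076),((307.5,137),.038)]:
    X=unproj(cal,px,z); d=X-[.549,.254,0]; print(X,np.hypot(d[0],d[1]),np.degrees(np.arctan2(d[1],d[0]))%360)
    go([X[0],X[1],.11],-33)
print(finder.look_for("vial_2","wrist"))
```

```text
[0.49973594 0.1873945  0.076     ] 0.0828446734152325 233.5119061599087
shift [ 89.8  43.6 -13.9] n>=2.4 turn 0.088 n>=0.7 jaw now -28.0 q6 0.63 p [0.4911 0.1424 0.1998] t 8.3333
[0.49823008 0.18519341 0.038     ] 0.08550983170134502 233.57770772860945
shift [ 89.8  40.9 -14.2] n>=2.4 turn 0.088 n>=0.7 jaw now -28.0 q6 0.63 p [0.4911 0.1424 0.1998] t 8.3333
[{'centre': [306.9, 140.5], 'score': 0.61}]
```

View pics/w11.png

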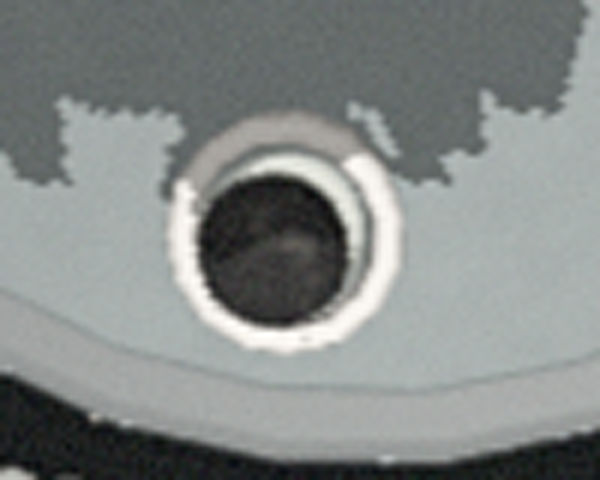

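Call:
move_arm(
  rows=[
    [[0,20,-8],0.06,46],
    [[20,39,-14.5],0.12,46],
    [[60,39,-14.5],0.12,46],
    [[90,39,-14.5],0.12,46],
    [[90,39,-14.5],0.12,46],
    [[90,39,-14.5],0.12,46],
  ],
)

```text
clock: 8.88
position: [0.4963, 0.1849, 0.1079]
ee_rot: [0.675, 0.211, 0.675, -0.211]
contact_force: [0.3, -0.1, 0.5]
width: 0.0459
```

Run:
```python
from h import *
viewer.get_image("scene")
im=viewer.get_image("wrist"); cal=viewer.get_calibration("wrist"); cv2.imwrite("pics/w12.png",im[:,:,::-1])
s,p,R=st()
# expected image position of a cap centred at TCP
for y in (-.004,0,.004):
    X=p+R[:,1]*y; X[2]=.076; print(y,proj(cal,X))
print(p)
```

```text
-0.004 [323.45522374 237.54575544]
0 [323.45634192 231.15837   ]
0.004 [323.45747357 224.69397414]
[0.49875335 0.18490214 0.11078193]
```

View pics/w12.png

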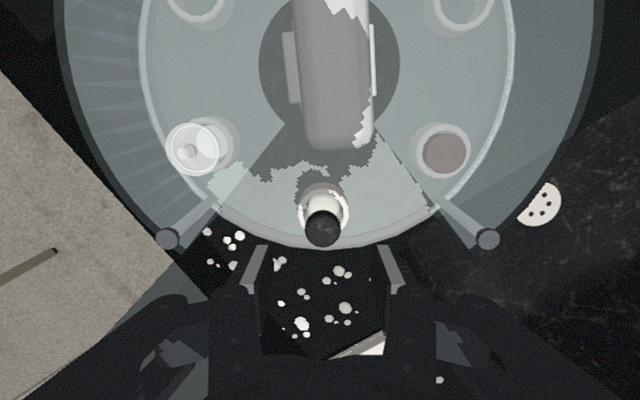

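Call:
move_arm(
  rows=[
    [[25,1,0],0,46],
    [[45,1,0],0,46],
    [[60,1,0],0,46],
    [[68,1,0],0,46],
    [[68,1,0],0,46],
  ],
)

```text
clock: 9.4
position: [0.5002, 0.1858, 0.043]
ee_rot: [0.677, 0.212, 0.673, -0.21]
contact_force: [-1.3, 0.6, 0.5]
width: 0.0462
```

Call:
move_arm(
  force=30,
  rows=[
    [[0,0,0],0,35],
    [[0,0,0],0,24],
    [[0,0,0],0,18],
    [[0,0,0],0,18],
    [[0,0,0],0,18],
    [[0,0,0],0,18],
  ],
)

```text
clock: 9.9
position: [0.5017, 0.186, 0.0445]
ee_rot: [0.678, 0.213, 0.671, -0.21]
contact_force: [-0.4, -1.3, 6.7]
width: 0.0237
```

Run:
```python
from h import *
im=viewer.get_image("wrist"); cv2.imwrite("pics/w13.png",im[:,:,::-1])
s,p,R=st(); print(p,s["width"],s["contact_force"])
```

```text
[0.50174534 0.18605989 0.04451393] 0.02353130924514806 [ 0.38660295 -0.01201586  5.59427169]
```

View pics/w13.png

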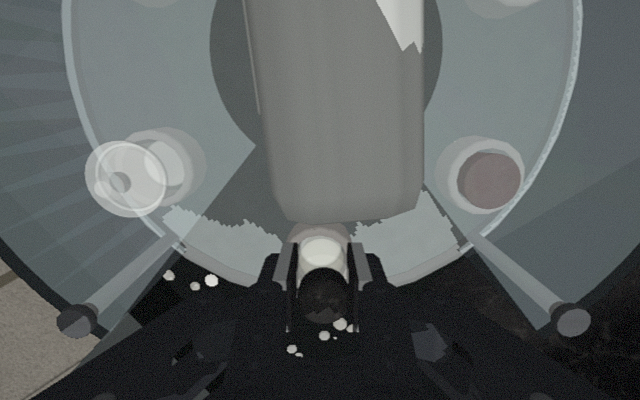

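Call:
move_arm(
  rows=[
    [[-15,0,0],0,18],
    [[-35,0,0],0,18],
    [[-65,0,0],0,18],
    [[-100,0,0],0,18],
    [[-110,-20,0],0,18],
    [[-110,-50,0],0,18],
  ],
)

```text
clock: 10.45
position: [0.476, 0.1462, 0.158]
ee_rot: [0.682, 0.214, 0.668, -0.207]
contact_force: [-0.3, 0.1, -0.7]
width: 0.0234
```

Run:
```python
from h import *
im=viewer.get_image("wrist"); im=viewer.get_image("wrist"); cv2.imwrite("pics/w14.png",im[:,:,::-1])
im=viewer.get_image("scene"); crop("s14",im,250,150,400,270,5)
s,p,R=st(); print(p,s["width"],s["contact_force"])
ct=viewer.get_calibration("top"); go([.425,0.0,.12],0)
```

```text
[0.4706321  0.14392126 0.15461361] 0.02339754380137845 [ 0.30567001  0.10274035 -0.62450354]
shift [  34.  -144.4   44.5] n>=3.7 turn -0.608 n>=4.9 jaw now -34.8 q6 0.76 p [0.4706 0.1439 0.1546] t 10.6
```

View pics/w14.png

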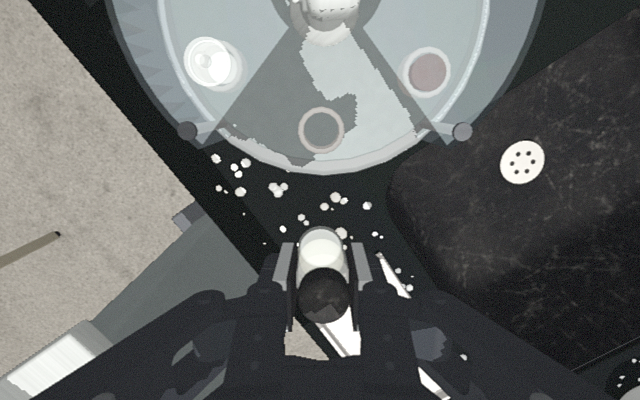

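View pics/s14.png

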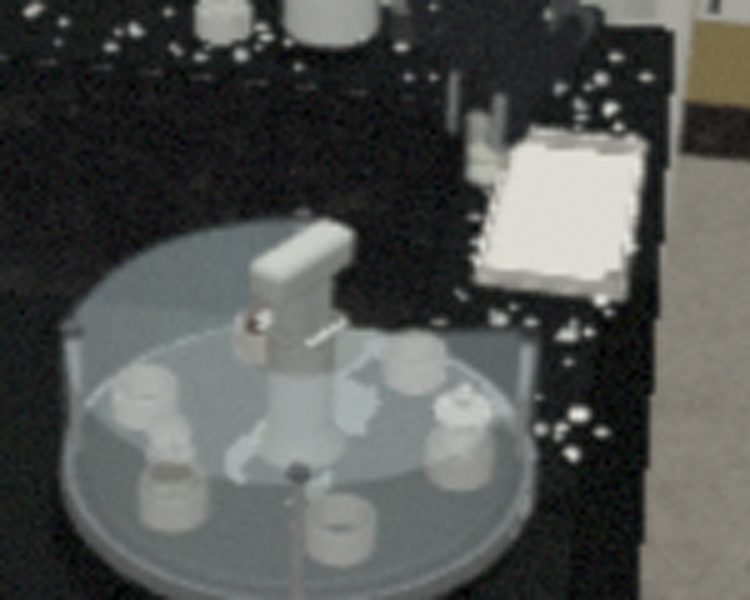

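Call:
move_arm(
  rows=[
    [[0,-35,10],-0.1,18],
    [[0,-70,20],-0.2,18],
    [[0,-105,30],-0.3,18],
    [[10,-128,35],-0.4,18],
    [[25,-137,38],-0.5,18],
    [[34,-137,39],-0.6,18],
    [[34,-137,39],-0.608,18],
    [[34,-137,39],-0.608,18],
  ],
)

```text
clock: 11.27
position: [0.425, 0.0094, 0.1197]
ee_rot: [0.71, 0.002, 0.704, -0.0]
contact_force: [0.0, -1.1, 0.2]
width: 0.0234
```

Run:
```python
from h import *
im=viewer.get_image("wrist"); im=viewer.get_image("wrist"); cv2.imwrite("pics/w15.png",im[:,:,::-1])
s,p,R=st(); print(p,s["width"],s["contact_force"])
go([.425,0.01,.034],0)
```

```text
[0.42561675 0.00964597 0.12037865] 0.023575288310062132 [-0.27919034 -0.81957985  0.23033156]
shift [86.4  0.2 -1.6] n>=2.1 turn -0.001 n>=0.0 jaw now -0.1 q6 -0.14 p [0.4256 0.0096 0.1204] t 11.3667
```

View pics/w15.png

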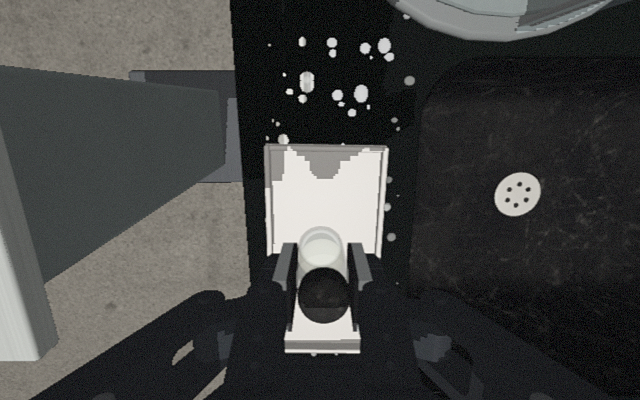

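Call:
move_arm(
  rows=[
    [[25,0,0],0,18],
    [[50,0,0],0,18],
    [[70,0,0],0,18],
    [[80,0,0],0,18],
    [[85,0,0],0,18],
    [[85,0,0],0,18],
  ],
)

```text
clock: 11.87
position: [0.4267, 0.0102, 0.035]
ee_rot: [0.711, 0.001, 0.703, 0.0]
contact_force: [-0.4, 0.7, -0.5]
width: 0.023
```

Call:
move_arm(
  rows=[
    [[1,0,0],0,18],
    [[2,0,0],0,18],
    [[3,0,0],0,18],
    [[3,0,0],0,18],
  ],
)

```text
clock: 12.2
position: [0.4272, 0.0102, 0.0324]
ee_rot: [0.711, 0.001, 0.703, -0.0]
contact_force: [0.6, 0.1, 0.6]
width: 0.0232
```

Call:
move_arm(
  rows=[
    [[0.5,0,0],0,18],
    [[1,0,0],0,18],
    [[1.5,0,0],0,18],
    [[1.5,0,0],0,18],
  ],
)

```text
clock: 12.53
position: [0.4272, 0.0102, 0.031]
ee_rot: [0.711, 0.001, 0.703, -0.0]
contact_force: [0.0, 0.0, -0.3]
width: 0.0236
```

Run:
```python
from h import *
im=viewer.get_image("wrist"); im=viewer.get_image("scene"); crop("s15",im,320,160,400,220,9)
s,p,R=st(); print(p,s["width"],s["contact_force"])
```

```text
[0.42712824 0.01021479 0.03094033] 0.023298868733036177 [ 0.09685743 -0.52840968  0.56665743]
```

View pics/s15.png

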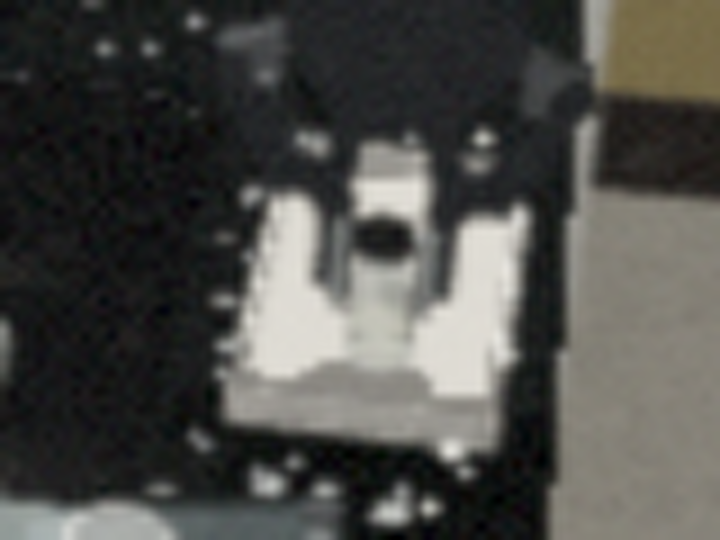

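Call:
move_arm(
  rows=[
    [[0.5,0,0],0,18],
    [[1,0,0],0,18],
    [[1.5,0,0],0,18],
    [[2,0,0],0,18],
    [[2,0,0],0,18],
  ],
)

```text
clock: 13.05
position: [0.4273, 0.0099, 0.0303]
ee_rot: [0.711, 0.001, 0.703, -0.0]
contact_force: [-3.4, -0.5, 15.7]
width: 0.0232
```

Contact reached. Back off slightly, release, rise.

Call:
move_arm(
  rows=[
    [[-0.5,0,0],0,18],
    [[-0.5,0,0],0,28],
    [[-0.5,0,0],0,36],
    [[-0.5,0,0],0,44],
    [[-0.5,0,0],0,44],
    [[-25,0,0],0,44],
    [[-60,0,0],0,44],
    [[-100,0,0],0,44],
  ],
)

```text
clock: 13.72
position: [0.4242, 0.0101, 0.1298]
ee_rot: [0.709, 0.001, 0.705, 0.0]
contact_force: [0.9, 0.5, -1.0]
width: 0.0436
```

Run:
```python
from h import *
im=viewer.get_image("wrist"); im=viewer.get_image("scene"); crop("s16",im,250,150,400,270,5)
im=viewer.get_image("wrist"); cv2.imwrite("pics/w16.png",im[:,:,::-1])
s,p,R=st(); go([.549,.254,.2],-30)
```

```text
shift [-64.9 244.5 121.5] n>=6.7 turn 0.523 n>=4.2 jaw now -0.1 q6 -0.14 p [0.4284 0.0096 0.1329] t 13.8667
```

View pics/s16.png

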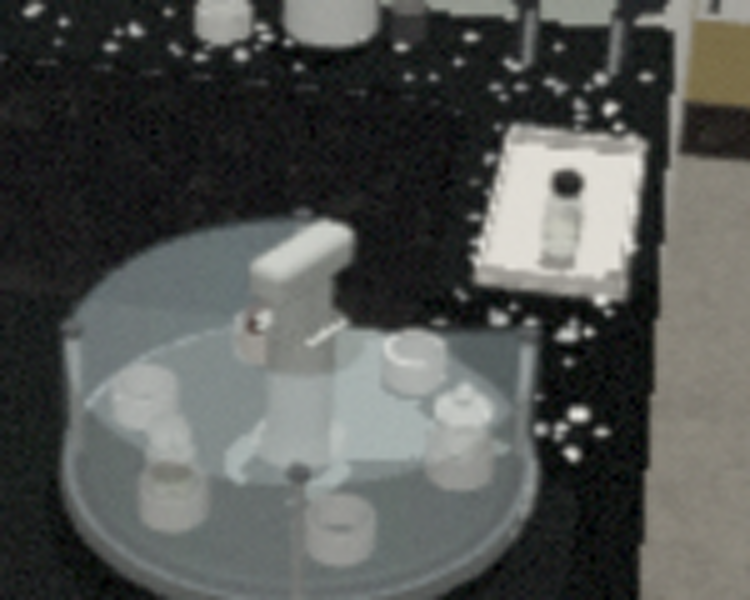

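View pics/w16.png

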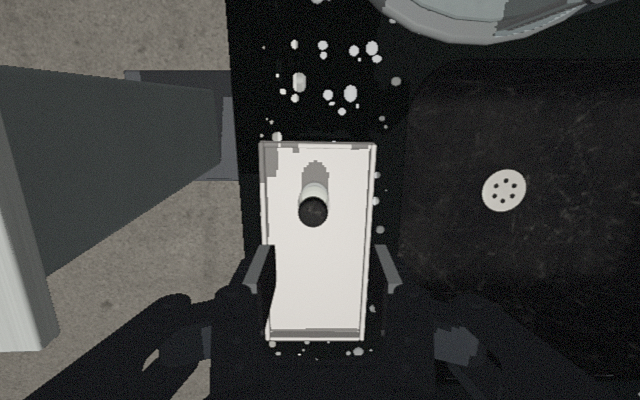

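Run:
```python
from h import *
go([.509,.185,.24],-30)
```

```text
shift [-105.6  175.5   82.4] n>=5.3 turn 0.523 n>=4.2 jaw now -0.1 q6 -0.14 p [0.4284 0.0096 0.1329] t 13.8667
```

Call:
move_arm(
  rows=[
    [[-35,10,5],0.0,60],
    [[-70,30,15],0.1,60],
    [[-95,60,30],0.2,60],
    [[-106,95,45],0.3,60],
    [[-106,130,62],0.4,60],
    [[-106,160,76],0.5,60],
    [[-106,175,82],0.523,60],
    [[-106,175,82],0.523,60],
  ],
)

```text
clock: 14.53
position: [0.5092, 0.1876, 0.2381]
ee_rot: [0.689, 0.184, 0.678, -0.18]
contact_force: [-0.1, -0.8, -0.4]
width: 0.0599
```

Run:
```python
from h import *
for i in range(4): viewer.get_image("wrist")
s,p,R=st(); im=viewer.get_image("wrist"); cal=viewer.get_calibration("wrist"); cv2.imwrite("pics/w17.png",im[:,:,::-1]); print(p,st()[1])
crop("w17c",im,230,20,430,160,4)
np.savez("cal17.npz",**cal)
```

```text
[0.50757094 0.18342137 0.23921368] [0.50773121 0.18330545 0.23963239]
```

View pics/w17.png

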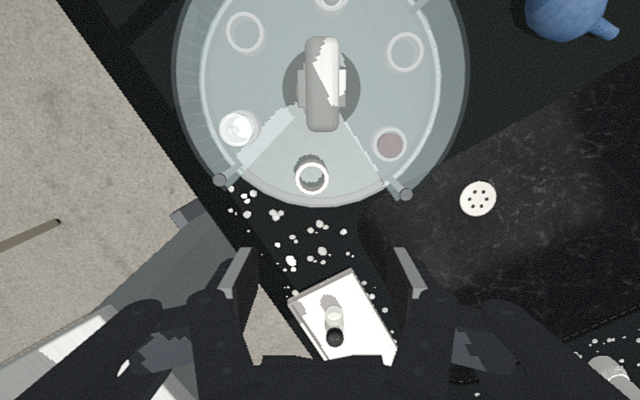

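View pics/w17c.png

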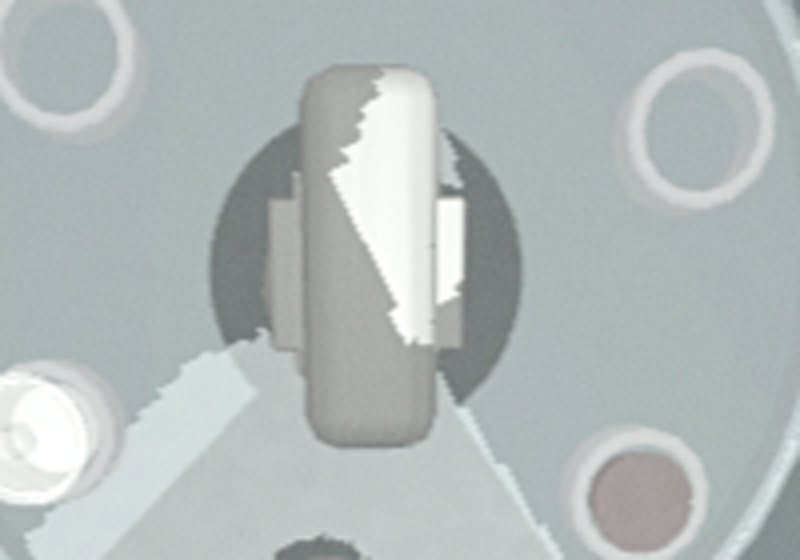

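Run:
```python
from h import *
cal=dict(np.load("cal17.npz"))
g=lambda u,v:((u+.5)/4-.5+230,(v+.5)/4-.5+20)
A=unproj(cal,g(369,67),.142);B=unproj(cal,g(371,446),.142);d=A-B;c=(A+B)/2
a=np.degrees(np.arctan2(d[1],d[0]));print(A,B,c,np.linalg.norm(d),a)
go([c[0],c[1],.16],a-90); go([.549,.254,.16],a-90)
```

```text
[0.56527269 0.28194836 0.142     ] [0.53446285 0.22815895 0.142     ] [0.54986777 0.25505365 0.142     ] 0.0619882776520815 60.1965078001195
shift [80.2 82.6 -0.7] n>=2.8 turn -0.005 n>=0.0 jaw now -30.1 q6 0.75 p [0.5077 0.1833 0.2396] t 14.7833
shift [80.2 81.3 -0.9] n>=2.7 turn -0.005 n>=0.0 jaw now -30.1 q6 0.75 p [0.5077 0.1833 0.2396] t 14.7833
```

Call:
move_arm(
  rows=[
    [[0,30,0],0,60],
    [[0,60,0],0,60],
    [[20,82,-1],0,60],
    [[50,82,-1],0,60],
    [[80,82,-1],0,60],
    [[80,82,-1],0,60],
  ],
)

```text
clock: 15.28
position: [0.5451, 0.2522, 0.1543]
ee_rot: [0.685, 0.182, 0.681, -0.185]
contact_force: [-1.0, 0.2, -0.8]
width: 0.06
```

Run:
```python
from h import *
for i in range(4): viewer.get_image("wrist")
go([.5495,.2546,.1138],-29.8)
```

```text
shift [48.5 -0.7 -1.9] n>=1.2 turn -0.006 n>=0.0 jaw now -30.1 q6 0.85 p [0.5505 0.2542 0.1624] t 15.4833
```

Call:
move_arm(
  rows=[
    [[20,-0.5,-1],0,50],
    [[38,-0.5,-1],0,50],
    [[48,-0.5,-1],0,50],
    [[48,-0.5,-1],0,50],
    [[48,-0.5,-1],0,50],
  ],
)

```text
clock: 15.9
position: [0.551, 0.2543, 0.1154]
ee_rot: [0.69, 0.186, 0.675, -0.182]
contact_force: [0.2, 0.1, -0.0]
width: 0.0501
```

Call:
move_arm(
  force=50,
  rows=[
    [[0,0,0],0,35],
    [[0,0,0],0,24],
    [[0,0,0],0,15],
    [[0,0,0],0,15],
    [[0,0,0],0,15],
  ],
)

```text
clock: 16.32
position: [0.5514, 0.2551, 0.1172]
ee_rot: [0.691, 0.187, 0.675, -0.181]
contact_force: [-1.1, 1.0, 5.4]
width: 0.0233
```

Run:
```python
from h import *
im=viewer.get_image("wrist"); cal=viewer.get_calibration("wrist"); cv2.imwrite("pics/w18.png",im[:,:,::-1])
s,p,R=st(); print(p,s["width"],R.T@s["contact_force"],s["moment"]); go(p)
```

```text
[0.55140254 0.25509054 0.11723832] 0.02344485742438538 [-6.06707258  0.26412167 -1.82111582] [ 0.21199249  0.41590938 -0.04075497]
shift [0. 0. 0.] n>=0.0 turn 0.000 n>=0.0 jaw now -30.2 q6 0.85 p [0.5514 0.2551 0.1172] t 16.3667
```

View pics/w18.png

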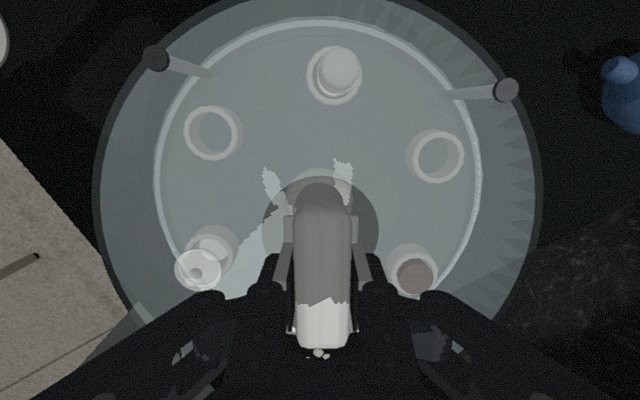

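Call:
move_arm(
  rows=[
    [[0,0,0.1],-0.06,15],
    [[0,0,0.2],-0.14,15],
    [[0,0,0.3],-0.22,15],
    [[0,0.1,0.4],-0.3,15],
    [[0,0.1,0.5],-0.38,15],
    [[0,0.2,0.6],-0.46,15],
    [[0,0.2,0.7],-0.54,15],
    [[0,0.3,0.8],-0.62,15],
  ],
)

```text
clock: 17.03
position: [0.5516, 0.2554, 0.1177]
ee_rot: [0.714, -0.034, 0.698, 0.035]
contact_force: [-2.4, 0.6, 1.5]
width: 0.0233
```

Run:
```python
from h import *
im=viewer.get_image("wrist"); cv2.imwrite("pics/w19.png",im[:,:,::-1])
s,p,R=st(); print(p,s["width"],R.T@s["contact_force"],R.T@s["moment"]); go(p)
```

```text
[0.55163951 0.25543095 0.11763275] 0.023295326077066105 [-0.45122237  1.3671726  -2.2046306 ] [-0.0222264   0.41928656  0.31154982]
shift [0. 0. 0.] n>=0.0 turn 0.000 n>=0.0 jaw now 5.7 q6 0.22 p [0.5516 0.2554 0.1176] t 17.0833
```

View pics/w19.png

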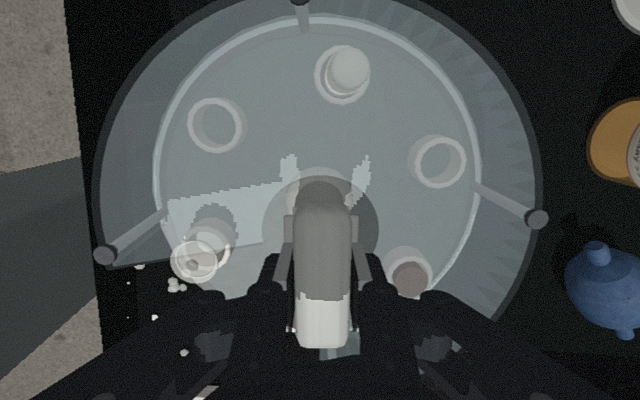

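Call:
move_arm(
  rows=[
    [[0,0,0.1],-0.08,15],
    [[0,0,0.1],-0.16,15],
    [[0,0,0.2],-0.24,15],
    [[0,0,0.3],-0.32,15],
    [[0,0,0.3],-0.4,15],
    [[0,0,0.4],-0.48,15],
    [[0,0,0.4],-0.56,15],
    [[0,0,0.5],-0.64,15],
  ],
)

```text
clock: 17.75
position: [0.5518, 0.2558, 0.1177]
ee_rot: [0.667, -0.258, 0.651, 0.254]
contact_force: [-1.6, 0.9, -0.2]
width: 0.0233
```

Call:
move_arm(
  rows=[
    [[0,0,0.1],-0.08,15],
    [[0,0,0.1],-0.16,15],
    [[0,0,0.2],-0.24,15],
    [[0,0,0.3],-0.32,15],
    [[0,0,0.3],-0.4,15],
    [[0,0,0.4],-0.48,15],
    [[0,0,0.4],-0.56,15],
    [[0,0,0.5],-0.64,15],
  ],
)

```text
clock: 18.42
position: [0.5517, 0.2563, 0.1177]
ee_rot: [0.551, -0.455, 0.538, 0.447]
contact_force: [-1.4, 0.1, -0.3]
width: 0.0233
```

Call:
move_arm(
  rows=[
    [[0,0,0.1],-0.08,15],
    [[0,0,0.1],-0.16,15],
    [[0,0,0.2],-0.24,15],
    [[0,0,0.3],-0.32,15],
    [[0,0,0.3],-0.4,15],
    [[0,0,0.4],-0.48,15],
    [[0,0,0.4],-0.56,15],
    [[0,0,0.5],-0.64,15],
  ],
)

```text
clock: 19.08
position: [0.5513, 0.2567, 0.1177]
ee_rot: [-0.379, 0.605, -0.37, -0.594]
contact_force: [0.4, -0.1, 0.6]
width: 0.0228
```

Run:
```python
from h import *
im=viewer.get_image("wrist"); cv2.imwrite("pics/w20.png",im[:,:,::-1])
s,p,R=st(); print(p,s["width"],R.T@s["contact_force"],R.T@s["moment"]); go(p)
```

```text
[0.55127557 0.25663168 0.11774892] 0.023248371494255547 [0.36808947 1.57461177 0.84758091] [-0.05388222 -0.20122405  0.34039854]
shift [0. 0. 0.] n>=0.0 turn 0.000 n>=0.0 jaw now 116.2 q6 -1.70 p [0.5513 0.2566 0.1177] t 19.1333
```

View pics/w20.png

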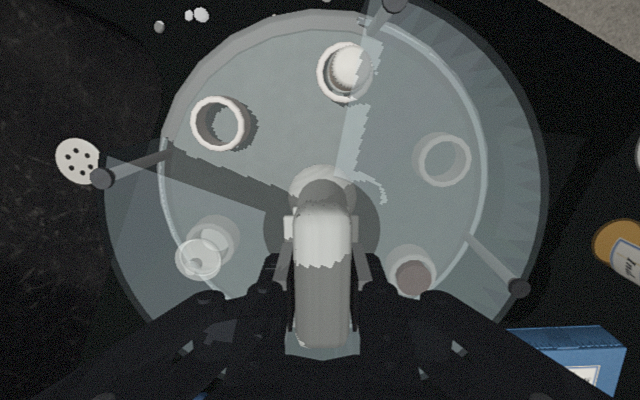

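Call:
move_arm(
  rows=[
    [[0,0,0.1],-0.08,15],
    [[0,0,0.1],-0.16,15],
    [[0,0,0.2],-0.24,15],
    [[0,0,0.3],-0.32,15],
    [[0,0,0.3],-0.4,15],
    [[0,0,0.4],-0.48,15],
    [[0,0,0.4],-0.56,15],
    [[0,0,0.5],-0.64,15],
  ],
)

```text
clock: 19.8
position: [0.5508, 0.2566, 0.1178]
ee_rot: [-0.168, 0.694, -0.163, -0.681]
contact_force: [-0.7, 0.4, 0.4]
width: 0.0231
```

Call:
move_arm(
  rows=[
    [[0,0,0],-0.03,15],
    [[0,0,0],-0.04,15],
    [[0,0,0],-0.04,15],
  ],
)

```text
clock: 20.05
position: [0.5507, 0.2566, 0.1178]
ee_rot: [-0.155, 0.697, -0.151, -0.684]
contact_force: [-0.9, -0.4, 0.3]
width: 0.0232
```

Run:
```python
from h import *
im=viewer.get_image("wrist"); cv2.imwrite("pics/w21.png",im[:,:,::-1])
s,p,R=st(); print(p,s["width"],R.T@s["contact_force"],R.T@s["moment"]); go(p)
```

```text
[0.55072916 0.25661236 0.11781146] 0.023183647430055257 [ 1.03536111  0.87612365 -0.16567385] [ 0.09927541 -0.21402011  0.03682848]
shift [0. 0. 0.] n>=0.0 turn 0.000 n>=0.0 jaw now 155.0 q6 -2.38 p [0.5507 0.2566 0.1178] t 20.1
```

View pics/w21.png

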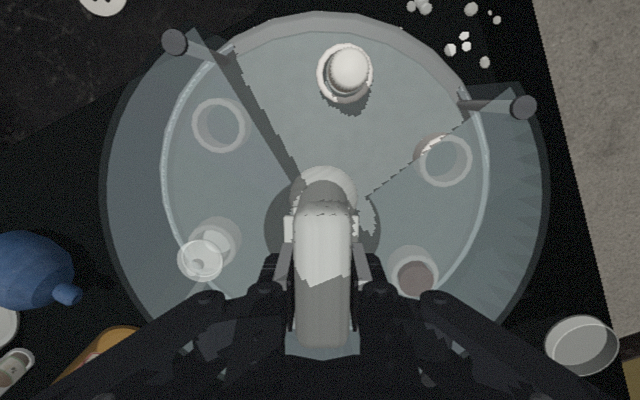

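Call:
move_arm(
  rows=[
    [[0,0,0],0,30],
    [[0,0,0],0,45],
    [[0,0,0],0,55],
    [[-25,0,0],0,55],
    [[-60,0,0],0,55],
    [[-80,10,0],0.1,55],
    [[-85,30,0],0.2,55],
    [[-90,60,0],0.32,55],
  ],
)

```text
clock: 20.77
position: [0.5256, 0.2031, 0.2091]
ee_rot: [-0.267, 0.664, -0.257, -0.649]
contact_force: [-0.1, -1.1, 0.0]
width: 0.0547
```

Call:
move_arm(
  rows=[
    [[0,0,0],0.12,55],
    [[0,0,0],0.24,55],
    [[0,0,0],0.36,55],
    [[0,0,0],0.48,55],
    [[0,0,0],0.6,55],
    [[0,0,0],0.72,55],
    [[0,0,0],0.84,55],
    [[0,0,0],0.96,55],
  ],
)

```text
clock: 21.43
position: [0.5258, 0.2031, 0.2094]
ee_rot: [0.545, -0.464, 0.529, 0.455]
contact_force: [-0.5, 1.7, -0.6]
width: 0.0549
```

Call:
move_arm(
  rows=[
    [[0,0,0],0.12,55],
    [[0,0,0],0.24,55],
    [[0,0,0],0.36,55],
    [[0,0,0],0.48,55],
    [[0,0,0],0.6,55],
    [[0,0,0],0.72,55],
    [[0,0,0],0.84,55],
    [[0,0,0],0.96,55],
  ],
)

```text
clock: 22.1
position: [0.526, 0.2031, 0.2096]
ee_rot: [0.698, -0.158, 0.68, 0.157]
contact_force: [-0.1, 0.0, 0.1]
width: 0.0549
```

Run:
```python
from h import *
go([.475,.14,.2],-33)
```

```text
shift [  8.  -34.5 -73.6] n>=2.0 turn 1.026 n>=8.2 jaw now 25.8 q6 -0.20 p [0.526  0.2031 0.2096] t 22.1
```

Call:
move_arm(
  rows=[
    [[2,-8,-15],0.12,55],
    [[4,-15,-30],0.24,55],
    [[6,-22,-45],0.36,55],
    [[8,-30,-60],0.48,55],
    [[8,-34,-73],0.6,55],
    [[8,-34,-73],0.72,55],
    [[8,-34,-73],0.84,55],
    [[8,-34,-73],0.96,55],
  ],
)

```text
clock: 22.77
position: [0.4754, 0.1404, 0.2005]
ee_rot: [0.692, 0.185, 0.675, -0.177]
contact_force: [-0.0, 0.4, -0.1]
width: 0.0551
```

Run:
```python
from h import *
for i in range(4): viewer.get_image("wrist")
im=viewer.get_image("wrist"); cal=viewer.get_calibration("wrist"); cv2.imwrite("pics/w22.png",im[:,:,::-1]); crop("w22c",im,250,80,390,180,5)
print(finder.look_for("vial_1","wrist"))
np.savez("cal22.npz",**cal); go([.475,.14,.2],-33)
```

```text
[{'centre': [338.8, 312.7], 'score': 0.65}, {'centre': [317.1, 134.3], 'score': 0.64}]
shift [ 0.1 -0.9  0. ] n>=0.0 turn 0.068 n>=0.5 jaw now -29.1 q6 0.66 p [0.4754 0.1408 0.2001] t 23.0667
```

View pics/w22.png

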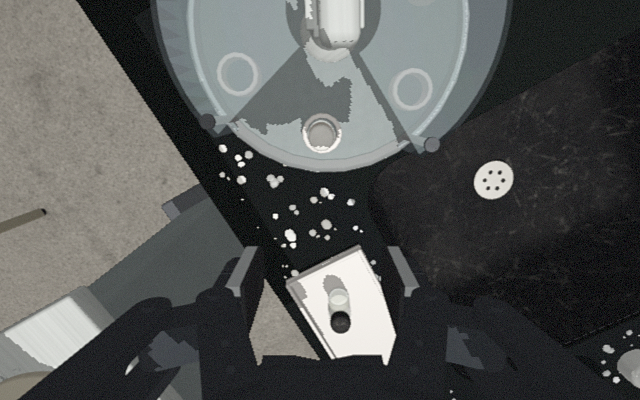

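View pics/w22c.png

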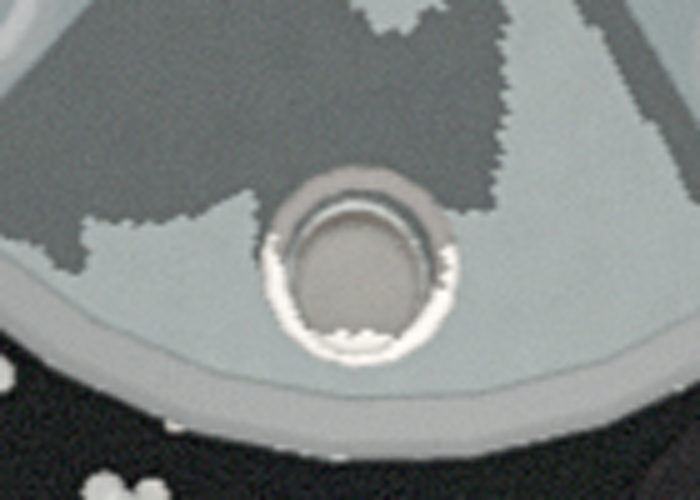

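Cap centre ≈ crop (358,277) → (321.3, 135.1); vial in the opening's middle.

Run:
```python
from h import *
cal=dict(np.load("cal22.npz"))
X=unproj(cal,(321.3,135.1),.076); d=X-[.55,.255,0]; print(X,np.hypot(d[0],d[1]),np.degrees(np.arctan2(d[1],d[0]))%360)
go([X[0],X[1],.11],-33)
```

```text
[0.49954064 0.18236012 0.076     ] 0.0884460202268062 235.21418677668964
shift [90.9 46.6 -1. ] n>=2.4 turn 0.068 n>=0.5 jaw now -29.1 q6 0.66 p [0.4754 0.1408 0.2001] t 23.0667
```

Call:
move_arm(
  rows=[
    [[0,25,0],0.04,46],
    [[25,46,-1],0.07,46],
    [[60,46,-1],0.07,46],
    [[90,46,-1],0.07,46],
    [[90,46,-1],0.07,46],
    [[90,46,-1],0.07,46],
  ],
)

```text
clock: 23.57
position: [0.4981, 0.1817, 0.1098]
ee_rot: [0.685, 0.205, 0.671, -0.198]
contact_force: [-0.0, 0.3, 0.7]
width: 0.0463
```

Run:
```python
from h import *
for i in range(4): viewer.get_image("scene")
im=viewer.get_image("wrist"); cal=viewer.get_calibration("wrist"); cv2.imwrite("pics/w23.png",im[:,:,::-1])
s,p,R=st()
X=p.copy(); X[2]=.076; print(proj(cal,X),p)
```

```text
[322.49059195 230.74219147] [0.50066206 0.18200036 0.11296317]
```

View pics/w23.png

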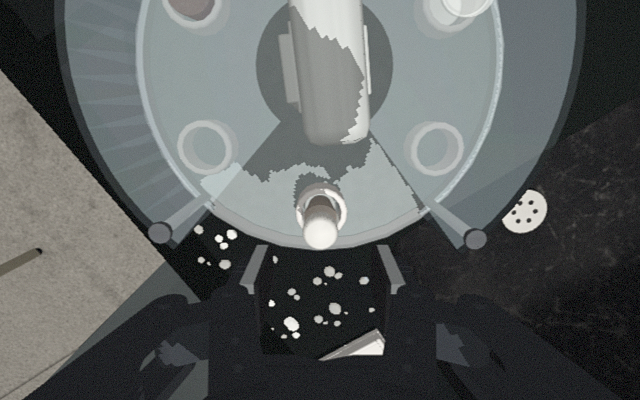

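Call:
move_arm(
  rows=[
    [[25,-0.5,-0.5],0,46],
    [[45,-0.5,-0.5],0,46],
    [[60,-0.5,-0.5],0,46],
    [[68,-0.5,-0.5],0,46],
    [[68,-0.5,-0.5],0,46],
  ],
)

```text
clock: 24.23
position: [0.5015, 0.1819, 0.0444]
ee_rot: [0.687, 0.206, 0.668, -0.197]
contact_force: [0.6, 0.1, -0.2]
width: 0.0463
```

Call:
move_arm(
  force=30,
  rows=[
    [[0,0,0],0,35],
    [[0,0,0],0,24],
    [[0,0,0],0,18],
    [[0,0,0],0,18],
    [[0,0,0],0,18],
    [[0,0,0],0,18],
  ],
)

```text
clock: 24.73
position: [0.5025, 0.1822, 0.0455]
ee_rot: [0.688, 0.207, 0.668, -0.197]
contact_force: [-0.4, 0.5, 6.0]
width: 0.0233
```

Call:
move_arm(
  rows=[
    [[-15,0,0],0,18],
    [[-35,0,0],0,18],
    [[-65,0,0],0,18],
    [[-100,0,0],0,18],
    [[-110,-20,0],0,18],
    [[-110,-50,0],0,18],
  ],
)

```text
clock: 25.23
position: [0.4756, 0.1411, 0.158]
ee_rot: [0.691, 0.207, 0.665, -0.194]
contact_force: [0.5, -1.2, 0.3]
width: 0.023
```

Run:
```python
from h import *
for i in range(3): im=viewer.get_image("wrist")
cv2.imwrite("pics/w24.png",im[:,:,::-1])
s,p,R=st(); print(p,s["width"]); go([.425,-.045,.125],0)
```

```text
[0.47026826 0.13875609 0.15449547] 0.02298267718175817
shift [  27.2 -179.1   62.2] n>=4.6 turn -0.580 n>=4.6 jaw now -33.2 q6 0.72 p [0.4703 0.1388 0.1545] t 25.3833
```

View pics/w24.png

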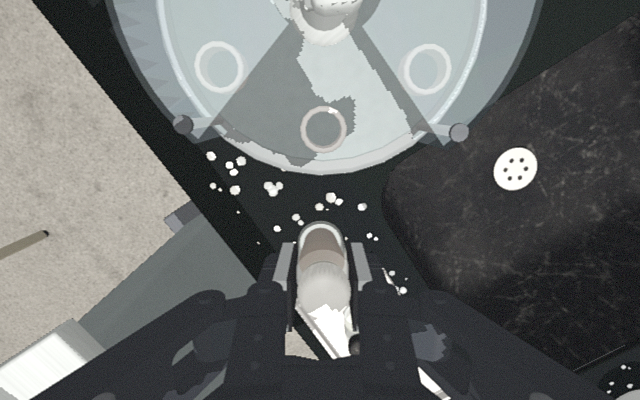

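Call:
move_arm(
  rows=[
    [[0,-35,12],-0.1,18],
    [[0,-70,24],-0.2,18],
    [[0,-105,36],-0.3,18],
    [[0,-140,49],-0.4,18],
    [[10,-165,57],-0.5,18],
    [[20,-178,62],-0.58,18],
    [[27,-179,62],-0.58,18],
    [[27,-179,62],-0.58,18],
  ],
)

```text
clock: 26.05
position: [0.4241, -0.0446, 0.1236]
ee_rot: [0.717, 0.004, 0.697, 0.001]
contact_force: [-0.3, 0.5, -0.3]
width: 0.023
```

Run:
```python
from h import *
for i in range(3): im=viewer.get_image("wrist")
cv2.imwrite("pics/w25.png",im[:,:,::-1])
s,p,R=st(); print(p,s["width"]); go([.425,-.045,.0325],0)
```

```text
[ 0.42554382 -0.04381722  0.12521851] 0.022746434134175916
shift [92.7 -1.7 -3.4] n>=2.2 turn -0.000 n>=0.0 jaw now -0.0 q6 -0.29 p [ 0.4255 -0.0438  0.1252] t 26.2
```

View pics/w25.png

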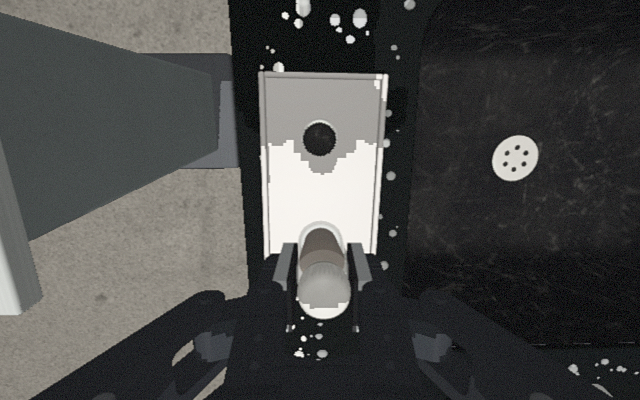

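Call:
move_arm(
  rows=[
    [[30,0,-1],0,18],
    [[55,-1,-2],0,18],
    [[75,-1,-3],0,18],
    [[86,-1.5,-3.4],0,18],
    [[91,-1.5,-3.4],0,18],
    [[91,-1.5,-3.4],0,18],
  ],
)

```text
clock: 26.7
position: [0.425, -0.0438, 0.0336]
ee_rot: [0.717, 0.002, 0.697, 0.003]
contact_force: [0.8, -0.0, 0.5]
width: 0.023
```

Call:
move_arm(
  rows=[
    [[0.5,0,0],0,18],
    [[1,0,0],0,18],
    [[1.5,0,0],0,18],
    [[1.5,0,0],0,18],
  ],
)

```text
clock: 27.03
position: [0.4257, -0.0439, 0.0328]
ee_rot: [0.718, 0.002, 0.696, 0.003]
contact_force: [0.2, -0.4, 0.3]
width: 0.0232
```

Call:
move_arm(
  rows=[
    [[0.5,0,0],0,18],
    [[1,0,0],0,18],
    [[1.5,0,0],0,18],
    [[2,0,0],0,18],
    [[2,0,0],0,18],
  ],
)

```text
clock: 27.45
position: [0.4259, -0.044, 0.0314]
ee_rot: [0.718, 0.002, 0.696, 0.002]
contact_force: [-1.5, 0.1, 8.1]
width: 0.0228
```

Call:
move_arm(
  rows=[
    [[-0.3,0,0],0,18],
    [[-0.3,0,0],0,28],
    [[-0.3,0,0],0,36],
    [[-0.3,0,0],0,44],
    [[-0.3,0,0],0,44],
    [[-25,0,0],0,44],
    [[-60,0,0],0,44],
    [[-100,0,0],0,44],
  ],
)

```text
clock: 28.12
position: [0.421, -0.0441, 0.1309]
ee_rot: [0.716, 0.002, 0.698, 0.003]
contact_force: [0.8, -0.4, -0.0]
width: 0.0439
```

Run:
```python
from h import *
viewer.get_image("wrist"); im=viewer.get_image("wrist"); cv2.imwrite("pics/w26.png",im[:,:,::-1])
im=viewer.get_image("scene"); crop("s26",im,250,150,400,270,5)
s,p,R=st(); print(R); go([.509,.185,.24],-25)
```

```text
[[ 0.03852739 -0.00121302  0.99925681]
 [ 0.00376652  0.99999234  0.00106869]
 [-0.99925045  0.00372254  0.03853166]]
shift [-101.7  230.5   88.1] n>=6.4 turn 0.437 n>=3.5 jaw now 0.1 q6 -0.29 p [ 0.4251 -0.0452  0.1341] t 28.2667
```

View pics/s26.png

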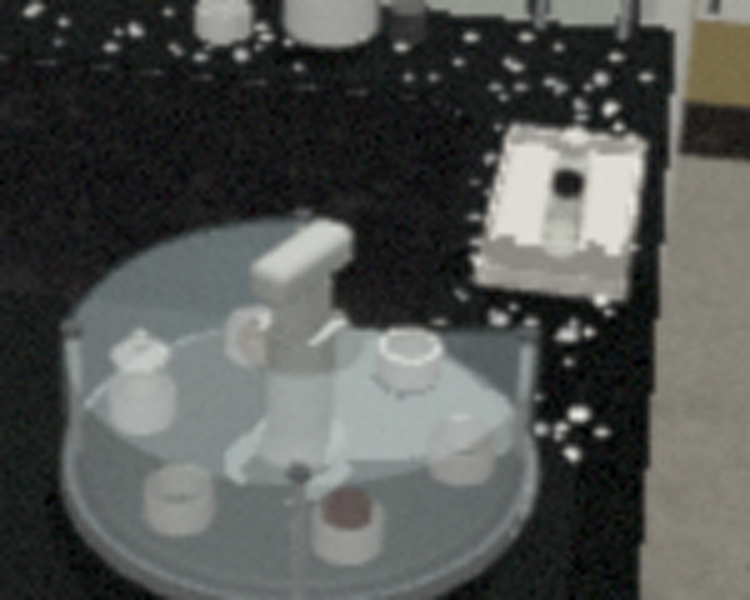

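View pics/w26.png

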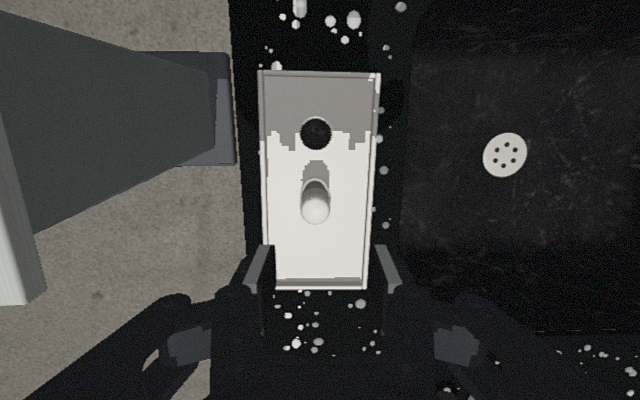

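Call:
move_arm(
  rows=[
    [[-35,20,8],-0.12,60],
    [[-70,50,20],-0.24,60],
    [[-90,85,33],-0.36,60],
    [[-102,120,46],-0.48,60],
    [[-102,155,60],-0.6,60],
    [[-102,185,70],-0.72,60],
    [[-102,210,80],-0.84,60],
    [[-102,230,88],-0.96,60],
  ],
)

```text
clock: 28.93
position: [0.5085, 0.1868, 0.2383]
ee_rot: [0.637, -0.334, 0.614, 0.325]
contact_force: [-1.3, 0.4, 0.1]
width: 0.0603
```

Call:
move_arm(
  rows=[
    [[0,0,0],-0.12,60],
    [[0,0,0],-0.24,60],
    [[0,0,0],-0.36,60],
    [[0,0,0],-0.48,60],
    [[0,0,0],-0.6,60],
    [[0,0,0],-0.72,60],
    [[0,0,0],-0.84,60],
    [[0,0,0],-0.96,60],
  ],
)

```text
clock: 29.6
position: [0.5076, 0.1866, 0.2361]
ee_rot: [-0.408, 0.591, -0.394, -0.574]
contact_force: [0.7, -0.1, -0.3]
width: 0.0599
```

Run:
```python
from h import *
s,p,R=st(); print(R[:,0]); go([.575,.30,.24],155)
```

```text
[ 0.03159663  0.00280435 -0.99949677]
shift [  -1.4 -103.4   81.9] n>=3.2 turn -0.771 n>=6.2 jaw now 110.9 q6 -1.71 p [0.5076 0.1866 0.2361] t 29.6
```

Call:
move_arm(
  rows=[
    [[0,-20,16],-0.12,60],
    [[0,-40,32],-0.24,60],
    [[0,-60,48],-0.36,60],
    [[0,-80,64],-0.48,60],
    [[0,-100,80],-0.6,60],
    [[0,-103,82],-0.72,60],
    [[0,-103,82],-0.77,60],
    [[0,-103,82],-0.77,60],
  ],
)

```text
clock: 30.27
position: [0.574, 0.3002, 0.2357]
ee_rot: [-0.155, 0.7, -0.15, -0.681]
contact_force: [-0.5, -0.3, -1.1]
width: 0.0599
```

Run:
```python
from h import *
for i in range(4): viewer.get_image("wrist")
im=viewer.get_image("wrist"); cal=viewer.get_calibration("wrist"); cv2.imwrite("pics/w27.png",im[:,:,::-1]); np.savez("cal27.npz",**cal)
crop("w27c",im,230,20,430,170,4)
s,p,R=st(); print(R[:,0]); go([.55,.255,.165],155)
```

```text
[ 0.03059607  0.002383   -0.99952899]
shift [72.2 51.7  5.1] n>=2.1 turn -0.002 n>=0.0 jaw now 154.9 q6 -2.32 p [0.5743 0.2995 0.238 ] t 30.5167
```

View pics/w27.png

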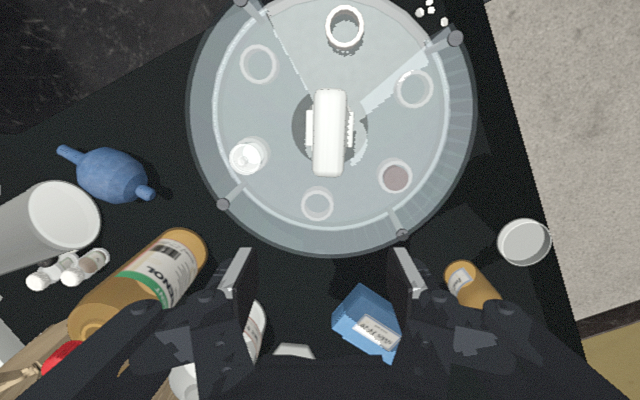

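View pics/w27c.png

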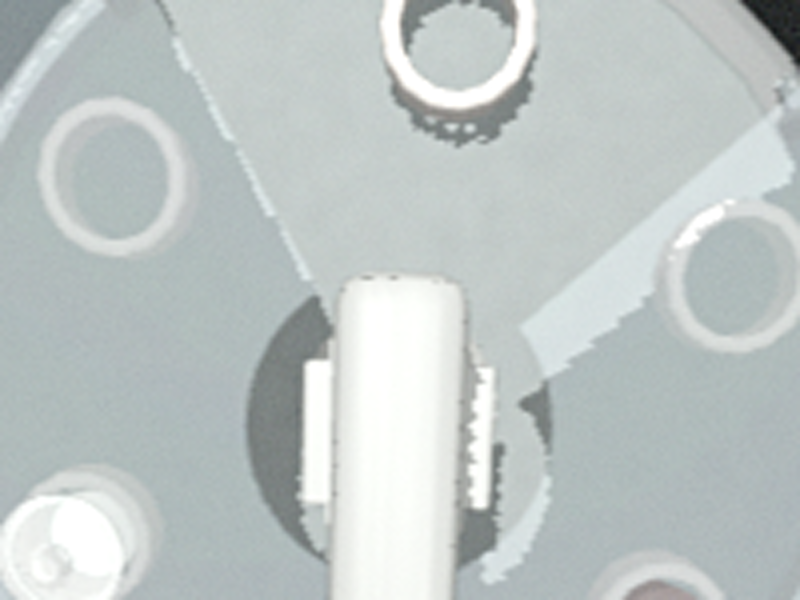

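Run:
```python
from h import *
cal=dict(np.load("cal27.npz"))
A=unproj(cal,(330.3,89.3),.142);B=unproj(cal,(327.6,176.5),.142);d=A-B;c=(A+B)/2
a=np.degrees(np.arctan2(d[1],d[0]));print(A,B,c,np.linalg.norm(d),a)
go([c[0],c[1],.165],a+270)
```

```text
[0.535991   0.22811931 0.142     ] [0.56342596 0.28291013 0.142     ] [0.54970848 0.25551472 0.142     ] 0.061275709049963545 -116.59813152798242
shift [72.2 51.4  5.6] n>=2.1 turn 0.026 n>=0.2 jaw now 154.9 q6 -2.32 p [0.5743 0.2995 0.238 ] t 30.5167
```

Call:
move_arm(
  rows=[
    [[0,20,2],0.02,55],
    [[10,40,4],0.02,55],
    [[40,51.5,5.3],0.02,55],
    [[72,51.5,5.3],0.02,55],
    [[72,51.5,5.3],0.02,55],
    [[72,51.5,5.3],0.02,55],
    [[72,51.5,5.3],0.02,55],
  ],
)

```text
clock: 31.1
position: [0.5511, 0.2557, 0.1667]
ee_rot: [-0.164, 0.7, -0.157, -0.677]
contact_force: [0.2, -0.9, 0.5]
width: 0.0548
```

Run:
```python
from h import *
for i in range(2): viewer.get_image("wrist")
go([.5503,.2555,.1165],153.7)
```

```text
shift [50.8  2.   2.4] n>=1.2 turn 0.001 n>=0.0 jaw now 153.7 q6 -2.36 p [0.5515 0.2561 0.1674] t 31.2
```

Call:
move_arm(
  rows=[
    [[20,1,1],0,50],
    [[40,2,2],0,50],
    [[50,2,2.3],0,50],
    [[50.5,2,2.3],0,50],
    [[50.5,2,2.3],0,50],
    [[50.5,2,2.3],0,50],
  ],
)

```text
clock: 31.7
position: [0.5514, 0.256, 0.1181]
ee_rot: [-0.165, 0.701, -0.156, -0.676]
contact_force: [0.2, 0.3, 0.0]
width: 0.0504
```

Call:
move_arm(
  force=50,
  rows=[
    [[0,0,0],0,35],
    [[0,0,0],0,24],
    [[0,0,0],0,15],
    [[0,0,0],0,15],
    [[0,0,0],0,15],
  ],
)

```text
clock: 32.12
position: [0.552, 0.2565, 0.1198]
ee_rot: [-0.166, 0.702, -0.155, -0.675]
contact_force: [-1.1, 0.9, 5.8]
width: 0.0234
```

Run:
```python
from h import *
im=viewer.get_image("wrist"); cv2.imwrite("pics/w28.png",im[:,:,::-1])
s,p,R=st(); print(p,s["width"],R.T@s["contact_force"],R[:,0]); go(p)
```

```text
[0.55203054 0.25647488 0.11975027] 0.023653251686120626 [-5.57255308 -0.58085302  1.40452217] [ 0.03916762  0.00603679 -0.99921442]
shift [0. 0. 0.] n>=0.0 turn 0.000 n>=0.0 jaw now 153.7 q6 -2.36 p [0.552  0.2565 0.1198] t 32.1667
```

View pics/w28.png

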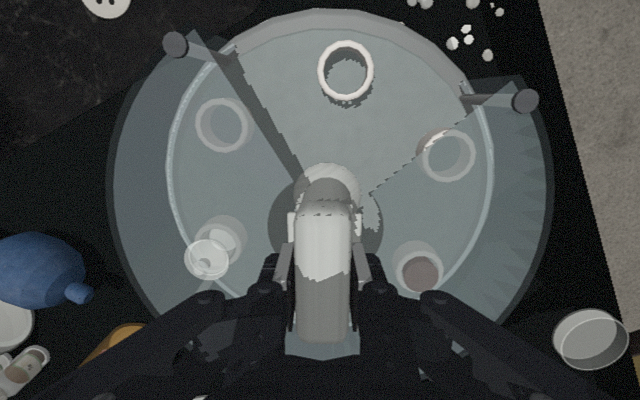

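Call:
move_arm(
  rows=[
    [[0,0,0],0.07,15],
    [[0,0,0],0.14,15],
    [[0,0,0],0.21,15],
    [[0,0,0],0.28,15],
    [[0,0,0],0.35,15],
    [[0,0,0],0.42,15],
    [[0,0,0],0.49,15],
    [[0,0,0],0.56,15],
  ],
)

```text
clock: 32.83
position: [0.5521, 0.2558, 0.1198]
ee_rot: [-0.353, 0.628, -0.337, -0.606]
contact_force: [-1.0, -0.9, -0.5]
width: 0.0233
```

Run:
```python
from h import *
im=viewer.get_image("wrist"); cv2.imwrite("pics/w29.png",im[:,:,::-1])
s,p,R=st(); print(p,s["width"],R.T@s["contact_force"],R[:,0]); go(p)
```

```text
[0.55208697 0.25586874 0.11985916] 0.022971618811234818 [ 0.07281225  1.28034463 -1.78864297] [ 0.03933979  0.00472015 -0.99921474]
shift [0. 0. 0.] n>=0.0 turn 0.000 n>=0.0 jaw now 121.4 q6 -1.79 p [0.5521 0.2559 0.1199] t 32.8833
```

View pics/w29.png

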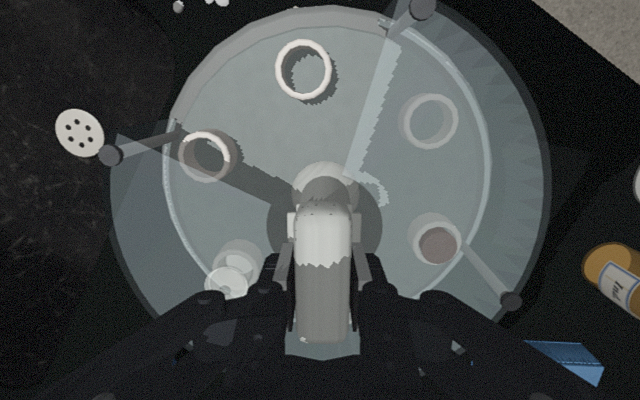

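Turning works; continue clockwise.

Call:
move_arm(
  rows=[
    [[0,0,0],0.07,15],
    [[0,0,0],0.14,15],
    [[0,0,0],0.21,15],
    [[0,0,0],0.28,15],
    [[0,0,0],0.35,15],
    [[0,0,0],0.42,15],
    [[0,0,0],0.49,15],
    [[0,0,0],0.56,15],
  ],
)

```text
clock: 33.55
position: [0.5519, 0.2551, 0.12]
ee_rot: [0.514, -0.506, 0.493, 0.488]
contact_force: [-0.6, -1.1, 1.1]
width: 0.0231
```

Call:
move_arm(
  rows=[
    [[0,0,0],0.07,15],
    [[0,0,0],0.14,15],
    [[0,0,0],0.21,15],
    [[0,0,0],0.28,15],
    [[0,0,0],0.35,15],
    [[0,0,0],0.42,15],
    [[0,0,0],0.49,15],
    [[0,0,0],0.56,15],
  ],
)

```text
clock: 34.22
position: [0.5513, 0.2547, 0.1202]
ee_rot: [0.633, -0.344, 0.609, 0.332]
contact_force: [-0.0, 0.0, 2.1]
width: 0.0235
```

Call:
move_arm(
  rows=[
    [[0,0,0],0.07,15],
    [[0,0,0],0.14,15],
    [[0,0,0],0.21,15],
    [[0,0,0],0.28,15],
    [[0,0,0],0.35,15],
    [[0,0,0],0.42,15],
    [[0,0,0],0.49,15],
    [[0,0,0],0.56,15],
  ],
)

```text
clock: 34.88
position: [0.5506, 0.2545, 0.1203]
ee_rot: [0.703, -0.155, 0.678, 0.15]
contact_force: [-2.8, 0.3, 0.9]
width: 0.023
```

Run:
```python
from h import *
viewer.get_image("wrist"); im=viewer.get_image("wrist"); cv2.imwrite("pics/w30.png",im[:,:,::-1]); cal=viewer.get_calibration("wrist"); np.savez("cal30.npz",**cal)
s,p,R=st(); print(p,s["width"],R.T@s["contact_force"],R[:,0]); go(p)
im=viewer.get_image("scene"); crop("s30",im,250,150,400,270,5)
for a in (226,236,246):
    t=np.radians(a); print(a,proj(cal,[.55+.09*np.cos(t),.255+.09*np.sin(t),.038]))
```

```text
[0.55060767 0.25451636 0.12041719] 0.02301818612436761 [-2.41765789  0.07409231 -2.45809756] [ 0.03656098  0.00151318 -0.99933028]
shift [0. 0. 0.] n>=0.0 turn 0.000 n>=0.0 jaw now 25.1 q6 -0.11 p [0.5506 0.2545 0.1204] t 34.9833
226 [206.65928048 247.85037684]
236 [217.84619441 264.7341129 ]
246 [231.56352969 279.35205814]
```

View pics/w30.png

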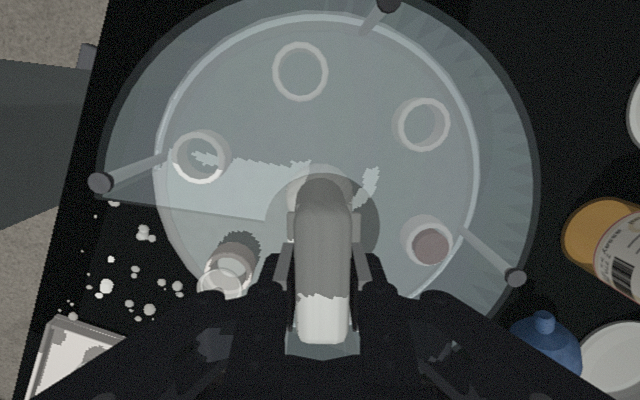

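View pics/s30.png

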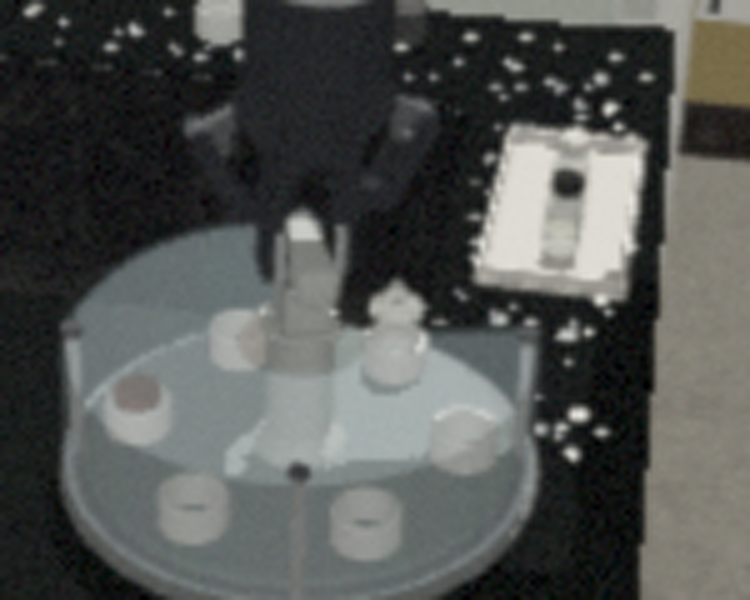

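Call:
move_arm(
  rows=[
    [[0,0,0],0.05,15],
    [[0,0,0],0.1,15],
    [[0,0,0],0.13,15],
    [[0,0,0],0.13,15],
    [[0,0,0],0.13,15],
  ],
)

```text
clock: 35.45
position: [0.5504, 0.2546, 0.1205]
ee_rot: [0.711, -0.111, 0.686, 0.108]
contact_force: [-0.9, -0.1, 2.2]
width: 0.0231
```

Call:
move_arm(
  rows=[
    [[0,0,0],-0.04,15],
    [[0,0,0],-0.08,15],
    [[0,0,0],-0.12,15],
    [[0,0,0],-0.12,15],
  ],
)

```text
clock: 35.78
position: [0.5506, 0.2549, 0.1206]
ee_rot: [0.703, -0.154, 0.678, 0.15]
contact_force: [-1.1, 1.6, 0.6]
width: 0.0233
```

Call:
move_arm(
  rows=[
    [[0,0,0],0,30],
    [[0,0,0],0,45],
    [[0,0,0],0,55],
    [[-25,0,0],0,55],
    [[-60,0,0],0,55],
    [[-85,-20,0],0,55],
    [[-100,-45,0],0,55],
    [[-100,-45,0],0,55],
  ],
)

```text
clock: 36.45
position: [0.5701, 0.2112, 0.2257]
ee_rot: [0.707, -0.154, 0.674, 0.148]
contact_force: [-0.1, 0.6, 0.5]
width: 0.055
```

Run:
```python
from h import *
for i in range(4): viewer.get_image("wrist")
im=viewer.get_image("wrist"); cv2.imwrite("pics/w31.png",im[:,:,::-1]); cal=viewer.get_calibration("wrist"); np.savez("cal31.npz",**cal)
s,p,R=st(); print(p,R[:,0]); go(p)
crop("w31c",im,180,60,380,200,4)
for a in (226,236,246):
    t=np.radians(a); print(a,proj(cal,[.55+.09*np.cos(t),.255+.09*np.sin(t),.038]),proj(cal,[.55+.09*np.cos(t),.255+.09*np.sin(t),.074]))
im=viewer.get_image("top"); crop("t31",im,215,140,345,260,5)
```

```text
[0.56482586 0.21413823 0.21981685] [ 0.03426875  0.0022855  -0.99941004]
shift [0. 0. 0.] n>=0.0 turn 0.000 n>=0.0 jaw now 24.8 q6 -0.18 p [0.5648 0.2141 0.2198] t 36.7
226 [237.20604241 165.10187295] [228.41946351 173.13541273]
236 [245.22927999 178.852033  ] [237.50998345 188.3688783 ]
246 [255.26199372 190.88112273] [248.80171204 201.6525376 ]
```

View pics/w31.png

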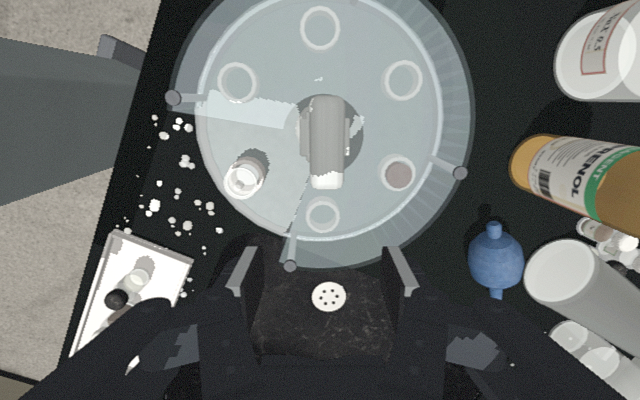

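View pics/t31.png

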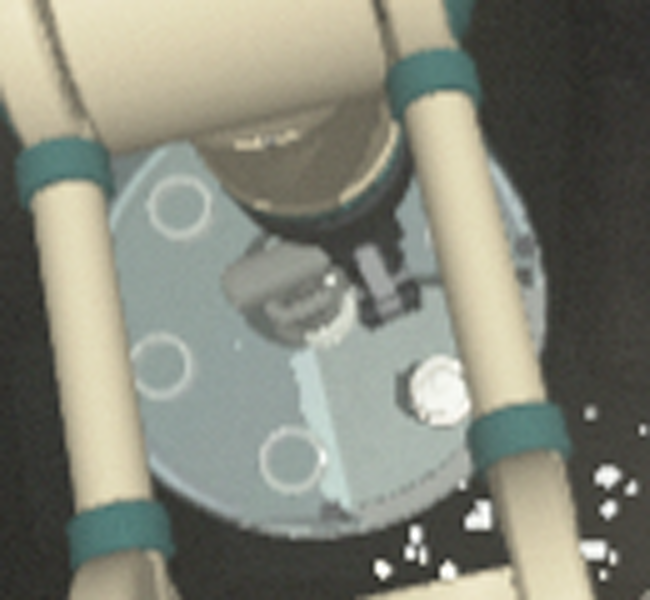

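Run:
```python
from h import *
from scipy.optimize import least_squares
cal=dict(np.load("cal31.npz"))
px=np.array([(320,28),(238,82),(402,81),(398,173),(323,214)],float)
base=[116,176,56,356,296]
def f(q):
    r=[]
    for x,b in zip(px,base):
        a=np.radians(b+q[2]); r+=list(proj(cal,[q[0]+.09*np.cos(a),q[1]+.09*np.sin(a),.038])-x)
    return r
o=least_squares(f,[.55,.255,0]);print(o.x,np.round(o.fun,1),"pot bay",236+o.x[2])
# hood posts
for p in [(173,97),(289,266),(460,173),(356,0)]:
    X=unproj(cal,p,.088)-[o.x[0],o.x[1],0]; print(np.hypot(*X[:2]),np.degrees(np.arctan2(X[1],X[0]))%360)
```

```text
[ 0.54908792  0.25605484 -0.47202343] [-0.1 -1.2 -1.9 -0.2  2.1 -1.3  0.6  0.9 -0.5  3.2] pot bay 235.52797657136261
0.12170906602163259 190.24940645924252
0.12340190954282367 279.9730845122345
0.12254734887849936 9.628583626246023
0.1014860670193798 101.0199551472458
```

Run:
```python
from h import *
im=viewer.get_image("scene"); crop("s31",im,250,150,400,270,5)
im=viewer.get_image("wrist"); cal=viewer.get_calibration("wrist"); crop("w32c",im,280,70,380,210,4)
```

```text
(no output)
```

View pics/s31.png

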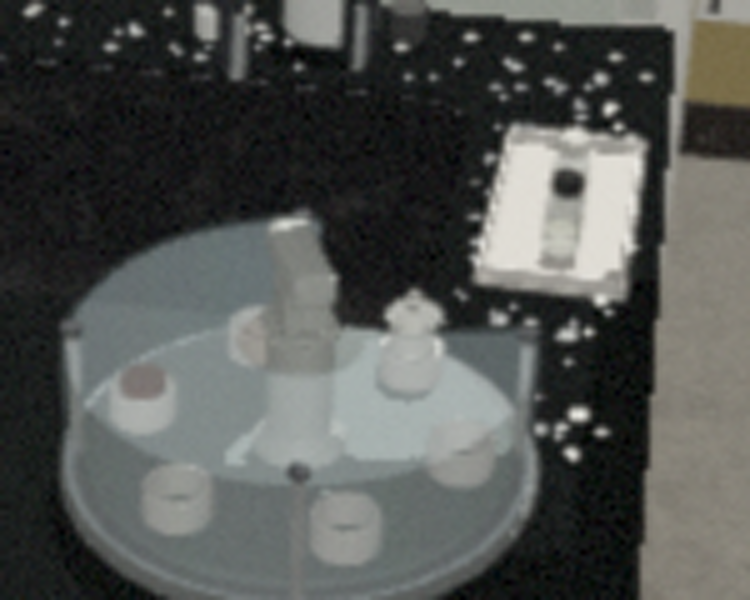

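View pics/w32c.png

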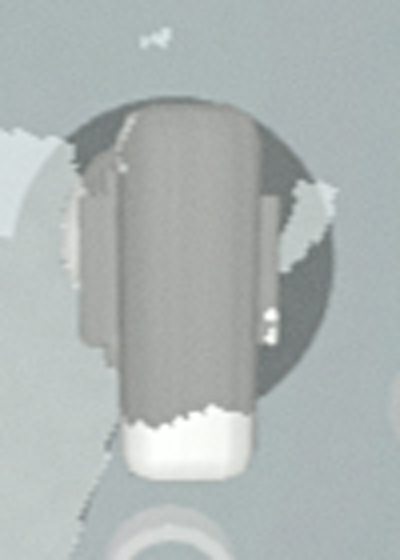

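Run:
```python
from h import *
cal=viewer.get_calibration("wrist")
g=lambda u,v:((u+.5)/4-.5+280,(v+.5)/4-.5+70)
A=unproj(cal,g(191,103),.142);B=unproj(cal,g(187,478),.142);d=A-B;c=(A+B)/2
a=np.degrees(np.arctan2(d[1],d[0]));print(c,np.linalg.norm(d),a)
go([c[0],c[1],.165],a-90)
```

```text
[0.54979332 0.25695125 0.142     ] 0.061992804108486774 114.45423222029338
shift [54.6 45.8  2.3] n>=1.7 turn 0.007 n>=0.1 jaw now 24.9 q6 -0.18 p [0.5651 0.2143 0.22  ] t 36.85
```

Call:
move_arm(
  rows=[
    [[0,20,1],0,55],
    [[10,40,2],0,55],
    [[35,45,2.3],0,55],
    [[54,45,2.3],0,55],
    [[54,45,2.3],0,55],
    [[54,45,2.3],0,55],
    [[54,45,2.3],0,55],
  ],
)

```text
clock: 37.43
position: [0.5507, 0.2565, 0.1663]
ee_rot: [0.703, -0.154, 0.678, 0.15]
contact_force: [-0.3, -0.5, 0.3]
width: 0.055
```

Run:
```python
from h import *
for i in range(2): viewer.get_image("wrist")
go([.5503,.256,.1165],24.5)
```

```text
shift [50.5  0.7 -2.7] n>=1.2 turn 0.006 n>=0.1 jaw now 24.9 q6 -0.10 p [0.5512 0.2564 0.1671] t 37.5333
```

Call:
move_arm(
  rows=[
    [[20,0.5,-1],0,50],
    [[40,0.7,-2],0,50],
    [[50,0.7,-2.5],0,50],
    [[50,0.7,-2.5],0,50],
    [[50,0.7,-2.5],0,50],
    [[50,0.7,-2.5],0,50],
  ],
)

```text
clock: 38.03
position: [0.5515, 0.2564, 0.1183]
ee_rot: [0.704, -0.154, 0.676, 0.15]
contact_force: [-0.7, 0.2, -0.1]
width: 0.0499
```

Call:
move_arm(
  force=60,
  rows=[
    [[0,0,0],0,35],
    [[0,0,0],0,24],
    [[0,0,0],0,15],
    [[0,0,0],0,15],
    [[0,0,0],0,15],
  ],
)

```text
clock: 38.45
position: [0.5521, 0.2565, 0.12]
ee_rot: [0.705, -0.154, 0.676, 0.15]
contact_force: [-0.7, -0.6, 5.4]
width: 0.0233
```

Call:
move_arm(
  rows=[
    [[-4,0,0],0,15],
    [[-10,0,0],0,15],
    [[-16,0,0],0,15],
    [[-24,0,0],0,15],
    [[-34,0,0],0,15],
    [[-50,0,0],0,15],
    [[-70,0,0],0,15],
    [[-80,0,0],0,15],
  ],
)

```text
clock: 39.12
position: [0.5498, 0.2566, 0.203]
ee_rot: [0.707, -0.154, 0.674, 0.151]
contact_force: [0.8, -0.3, -1.4]
width: 0.0232
```

Run:
```python
from h import *
for i in range(3): im=viewer.get_image("wrist")
cv2.imwrite("pics/w33.png",im[:,:,::-1])
im=viewer.get_image("scene"); crop("s33",im,250,150,400,270,5)
s,p,R=st(); print(p,s["width"],s["contact_force"],R[:,0]); go([.425,-.105,.2],0)
```

```text
[0.54852211 0.25611739 0.19984628] 0.023099957607417426 [-0.01805869 -0.16413668 -1.82681494] [ 0.04173807  0.00425798 -0.99911951]
shift [  -6.8 -275.8 -263.7] n>=9.2 turn 0.434 n>=3.5 jaw now 24.9 q6 -0.10 p [0.5485 0.2561 0.1998] t 39.3167
```

View pics/w33.png

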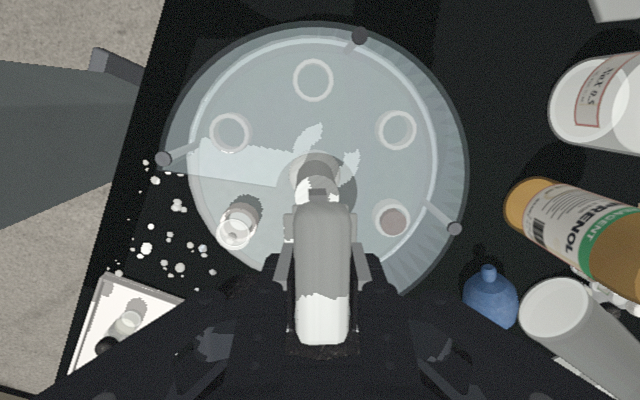

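View pics/s33.png

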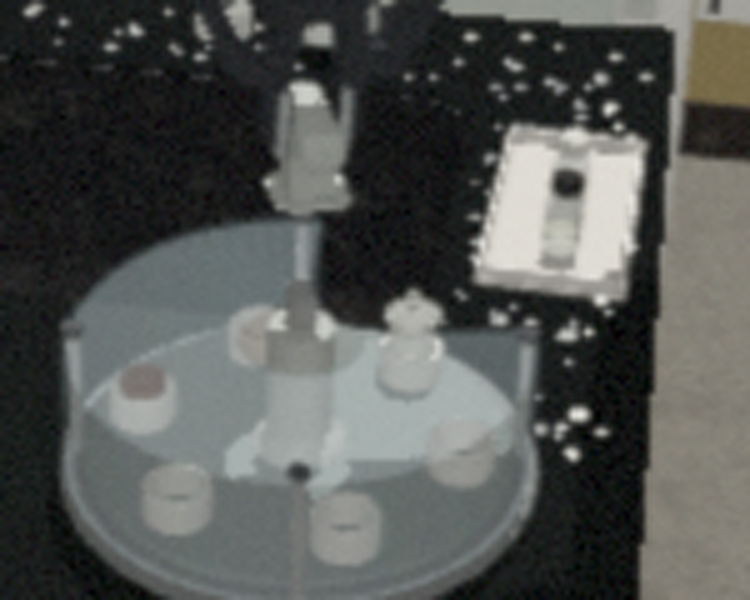

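Call:
move_arm(
  rows=[
    [[-3,-28,-27],0.06,15],
    [[-5,-56,-54],0.12,15],
    [[-6,-84,-81],0.18,15],
    [[-7,-112,-107],0.24,15],
    [[-7,-140,-134],0.3,15],
    [[-7,-168,-160],0.36,15],
    [[-7,-196,-187],0.42,15],
    [[-7,-224,-214],0.434,15],
  ],
)

```text
clock: 39.98
position: [0.4465, -0.0383, 0.2002]
ee_rot: [0.721, 0.002, 0.693, 0.001]
contact_force: [0.1, -0.7, -1.4]
width: 0.0229
```

Run:
```python
from h import *
s,p,R=st(); print(p); go([.425,-.101,.13],0)
```

```text
[ 0.44649018 -0.03832971  0.20017359]
shift [ 69.  -63.  -24.1] n>=2.3 turn -0.002 n>=0.0 jaw now -0.1 q6 -0.26 p [ 0.4465 -0.0383  0.2002] t 39.9833
```

Call:
move_arm(
  rows=[
    [[0,-30,-12],0,15],
    [[15,-58,-22],0,15],
    [[45,-63,-24],0,15],
    [[69,-63,-24],0,15],
    [[69,-63,-24],0,15],
    [[69,-63,-24],0,15],
    [[69,-63,-24],0,15],
  ],
)

```text
clock: 40.57
position: [0.4256, -0.1009, 0.1305]
ee_rot: [0.721, 0.002, 0.693, 0.001]
contact_force: [-0.0, 0.5, -0.5]
width: 0.0229
```

Run:
```python
from h import *
for i in range(2): im=viewer.get_image("wrist")
cv2.imwrite("pics/w34.png",im[:,:,::-1])
s,p,R=st(); print(p); go([.425,-.101,.035],0)
```

```text
[ 0.42633196 -0.10098862  0.13124809]
shift [96.1 -0.4 -5.4] n>=2.3 turn -0.001 n>=0.0 jaw now -0.1 q6 -0.42 p [ 0.4263 -0.101   0.1312] t 40.6667
```

View pics/w34.png

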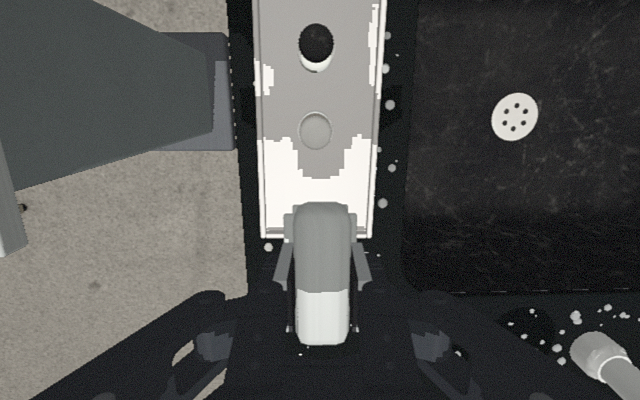

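Call:
move_arm(
  rows=[
    [[30,0,-2],0,15],
    [[55,0,-3],0,15],
    [[78,0,-4],0,15],
    [[90,0,-5],0,15],
    [[95,0,-5],0,15],
    [[95,0,-5],0,15],
  ],
)

```text
clock: 41.17
position: [0.4256, -0.1003, 0.0361]
ee_rot: [0.722, 0.001, 0.692, 0.001]
contact_force: [0.6, -0.3, -1.3]
width: 0.023
```

Call:
move_arm(
  rows=[
    [[1,0,0],0,15],
    [[2,0,0],0,15],
    [[3,0,0],0,15],
    [[4,0,0],0,15],
    [[4,0,0],0,15],
  ],
)

```text
clock: 41.58
position: [0.4261, -0.1004, 0.0324]
ee_rot: [0.722, 0.001, 0.692, 0.001]
contact_force: [-0.5, -0.3, -0.9]
width: 0.0228
```

Call:
move_arm(
  rows=[
    [[0.7,0,0],0,15],
    [[1.4,0,0],0,15],
    [[2.1,0,0],0,15],
    [[2.8,0,0],0,15],
    [[2.8,0,0],0,15],
  ],
)

```text
clock: 42.0
position: [0.4263, -0.1004, 0.0302]
ee_rot: [0.722, 0.001, 0.692, 0.001]
contact_force: [-0.5, 1.0, 6.4]
width: 0.0229
```

Contact. Release and retreat.

Call:
move_arm(
  rows=[
    [[0,0,0],0,28],
    [[0,0,0],0,40],
    [[0,0,0],0,52],
    [[0,0,0],0,56],
    [[-25,0,0],0,56],
    [[-60,0,0],0,56],
    [[-100,0,0],0,56],
    [[-140,0,0],0,56],
  ],
)

```text
clock: 42.67
position: [0.4194, -0.1006, 0.1712]
ee_rot: [0.721, 0.002, 0.692, 0.001]
contact_force: [1.3, -0.3, 0.1]
width: 0.0561
```

Call:
move_arm(
  rows=[
    [[-20,-20,0],0,56],
    [[-40,-40,0],0,56],
    [[-40,-60,0],0,56],
    [[-40,-60,0],0,56],
    [[-40,-60,0],0,56],
  ],
)

```text
clock: 43.08
position: [0.4176, -0.1612, 0.2108]
ee_rot: [0.721, 0.002, 0.693, 0.001]
contact_force: [-0.1, -0.1, 0.7]
width: 0.0559
```

Run:
```python
from h import *
for i in range(2): im=viewer.get_image("wrist")
cv2.imwrite("pics/w35.png",im[:,:,::-1])
im=viewer.get_image("scene"); crop("s35",im,250,150,400,270,5)
im=viewer.get_image("top"); crop("t35",im,215,140,435,280,3.6)
cal=viewer.get_calibration("wrist")
for t,z in [("t_handle",.03),("tray",.01),("vial_1",.035)]:
    for d in finder.look_for(t,"wrist")[:3]: print(t,d["score"],d["centre"],unproj(cal,d["centre"],z))
s,p,R=st(); print(p,s["contact_force"])
```

```text
t_handle 0.85 [320.7, 112.1] [ 0.42134007 -0.09570028  0.03      ]
tray 0.85 [331.1, 71.3] [ 0.43228753 -0.05761349  0.01      ]
vial_1 0.92 [319.2, 52.6] [ 0.41991953 -0.04425547  0.035     ]
vial_1 0.81 [325.5, 6.0] [ 0.42546258 -0.00727859  0.035     ]
vial_1 0.65 [319.7, 113.0] [ 0.42022745 -0.09639218  0.035     ]
[ 0.41762916 -0.16001699  0.2104607 ] [ 0.457167   -0.24230058 -0.12070597]
```

View pics/w35.png

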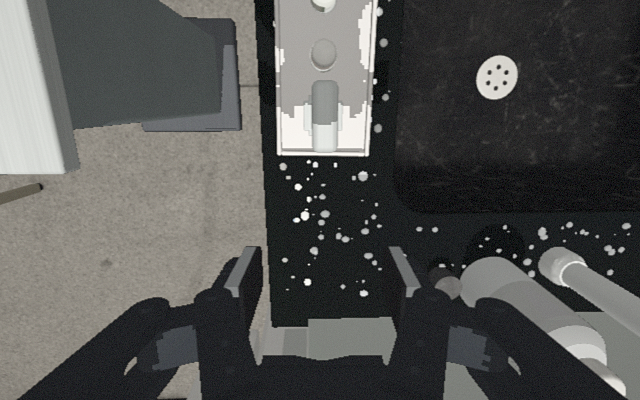

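View pics/s35.png

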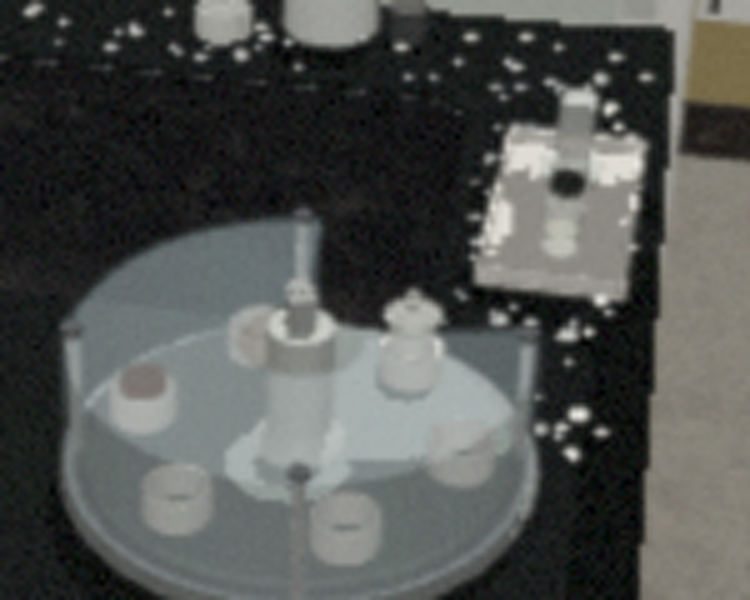

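View pics/t35.png

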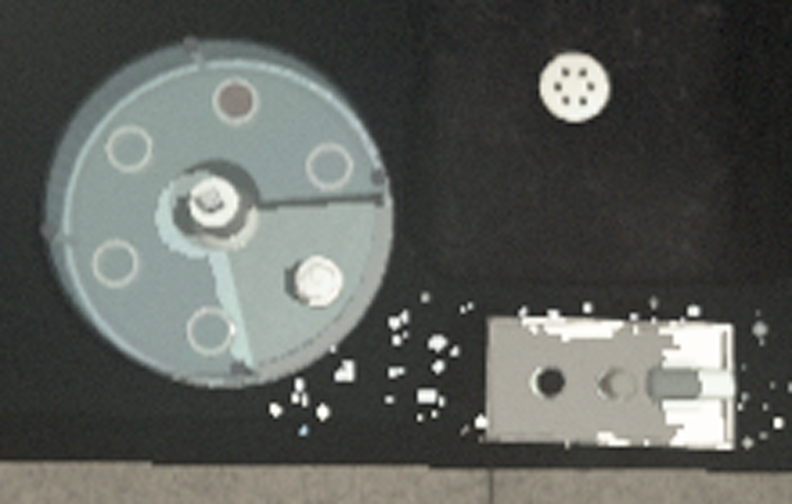

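```bash
python3 -c "
from rig import manip
print(manip.sign_off())"
```

```text
the job is handed in; nothing more can be done
None
```

The carousel is unloaded and I handed the job in at about 43 s of the 210 s allowed; sign-off gives no verdict.

**What I did:**
- Pushed the T-handle fully home on the shaft.
- Turned the carousel to the opening twice and stood both vials present, one black-capped and one white-capped, in the tray. I saw no third vial in any bay.
- Turned the weighing bottle to the middle of the opening.
- Pulled the handle off and stood it in the tray.

**Last checks:**
- **Tray:** both vials and the handle show upright inside the tray rim in the pictures from all three cameras.
- **Weighing bottle:** its bay measured 235.5°, against 235.1° for the middle of the opening, taken before I pulled the handle off. It looked unmoved in the pictures afterwards.
- **Red stopper:** it is still in its holder.
- **Gripper:** it is well clear of everything, with contact force near zero.
- **Not measured:** I did not measure the black stopper or the other bystanders after the start; nothing I did went near them.

**Disagreements:** No check failed. The wrist and top cameras differed by 2–3 mm on the carousel axis, and the tool drifted to about 2° of tilt during the work. Neither caused a problem.

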